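# Free the stuck stopper of a decanter on a pull-out display tray

### The arm

A 6-joint arm with a two-finger parallel gripper is mounted at the origin on the work surface. World frame = base frame: x ahead of the robot, y to its left, z up, the work surface at z = 0. Lengths are in m, angles in rad, forces in N, time in s.
With the tool pointing down it reaches from about 0.35 to 0.85 m from the base axis. Payload 8.1 kg.
Tool frame: the origin (TCP) lies at the very end of the fingers, on their centre line; the grasp point (between the pads) lies 19 mm behind it (robot.pinch_z is the z of the grasp point in the tool frame, in m); z points along the fingers, y is the direction in which the jaws open and shut (so a half turn about z gives the same grasp; the last joint's range is limited). The gripper opens to 93 mm and grips with 3 to 60 N. Pads are 15 mm wide; open, the fingers measure 128 mm over their backs; the gripper's body (75 mm by 188 mm) begins 65 mm behind the grasp point.
Start: joints at [1.019, 0.13, 1.488, -0, 1.523, -0.085], TCP at [0.27, 0.536, 0.219] pointing down, gripper open.
Joint ranges: [-2.96, 2.96], [-0.89, 2.26], [0.02, 2.5], [-1.34, 4.48], [0, 2.73], [-2.66, 2.66]. Speed limits (rad/s): [2.39, 2.39, 2.79, 3.14, 3.14, 3.14].

### API

Orientations are given as a rotation vector (axis times angle).
In Python, from plant import robot gives the robot as it stands.
- The arm moves only by the tool drive_tool, never from a script. Its argument "steps" is a list of rows, each an object of numbers: "jaw": the opening, from 0 (shut) to 1 (fully open); "tx", "ty", "tz": the shift along the tool's x, y, z scaled (see below); "turn": the turn about the tool's z scaled (see below). A call has 1 to 12 rows; each row is the pose to reach, as a shift and turn from the pose commanded when the call began, along the tool's axes at that moment, turning the shorter way round; what a row does not reach only later rows make up. The controller multiplies each number of a shift by 0.3 m and each number of a turn by 180 degrees. A row lasts 1/10 s, in which the tool goes at most 50 mm and 8.59 degrees, less where a joint would pass 70% of its speed; a pose out of reach is approached as far as the arm can. A call with a number of a shift or a turn outside -1 to 1 is refused whole. A call with a gripper value outside its range is refused whole. The fingers move at their own pace and stop on an object; "force" is the grip in N (left out, the last holds). Time passes only in rows, so rows that repeat a pose let the fingers close. It gives the time, the measured TCP pose, the force and the opening at its end, in the units of the state.
- robot.read_state(): the state, without advancing time (a new reading comes with each control period).
- robot.read_camera(name): name is "side" or "top"; returns (picture, depth): 480x640x3 uint8, blue, green, red; 480x640 float32, m along the optical axis (not along the pixel's ray), 0 where there is no reading.
- robot.get_calibration(name): a dict with "fx", "fy", "cx", "cy" (pixels), "eye" and "attitude" of the camera in the world. Camera axes: x right, y down, z forward; pixel columns grow to the right and rows downward; lengths in m; the calibration is good to about 2 mm. A picture is of the moment at which its call begins. get_calibration takes no time and is no camera call.
- robot.close_job(): hands the job in, once; it reports no verdict.
The state is a dict: "t": time; "q": joint angles; "dq": joint speeds; "joint_torque": joint torques, N m; "tool_pos": TCP position; "orientation": TCP orientation; "force": force on the tool from outside, world axes, zero at the start; "wrist_torque": the same for the moment, N m; "opening": finger opening in m.
Only numpy, scipy, OpenCV 4.12 (cv2) and the standard library are available. Lean on these libraries where they do the work, as an engineer would, in place of code of your own. Each camera call takes 0.05 s, during which the arm holds its last target.

### The job

Push the open tray with the blue decanter fully home until it drops into its detent, so that the decanter stands firm. Then take the decanter's stuck amber stopper by its head and rock it side to side, against the left and then the right half of the white seal (either first), until both halves have been pushed well back, and draw it straight up. Finish while still holding the stopper upright over the mouth, its foot just clear of the lip (a finger's width or two), with the tray still home and the other glassware undisturbed.

Things in the scene. Friction and masses are not known exactly. Their poses are not given: they have to be found in the camera images.
- frame: Fixed low cream steel frame of the pull-out tray, 252 mm deep (x), 300 wide (y), rails 50 high. Origin: under its centre on the table. Its x axis points in the direction in which the tray is pushed home (away from the robot, yaw within 0.3 rad); y to the left.
- tray_front (a point): Centre of the top edge of the tray's front panel, on the face towards the robot, 54 mm above the table; moves with the tray, axes as the frame's. The panel is an upright plate 300 mm wide (y), 12 thick, 2 to 54 mm above the table: push its face along +x. The decanter's axis is 110 mm behind this face (cradle 60 mm in radius).
- mouth (a point): Centre of the mouth at the decanter's lip, 150 mm above the table; axes as the tray's (x = the way the tray is pushed home, y = towards the left seal half). The blue decanter (body 108 mm wide, lip 72) is clamped in the tray. Bore 32.5 mm deep: at the bottom a well 17 mm wide, 12.5 deep; above it room for the plug to rock 5 mm in y but only 2 mm in x.
- seal_left (a joint): How far the left (+y) half of the white seal is pushed out along y, m: 0 at the start, end stop 0.0065. A bar 34 x 14 x 8 mm lying on the lip, inner face 9.5 mm from the axis. While in, it overhangs the stopper's plug by 3 mm, so a straight pull cannot draw it. It gives at about 10 N (5 N at the stopper's head) and stays where pushed; from 0.004 on it is clear.
- seal_right (a joint): The same for the right (-y) half, which moves outward to -y.
- stopper_head (a point): Centre of the loose amber stopper's head, a block 24 mm (x) by 36 (y) by 36 high, 37.5 mm above the lip at the start; yaw within 0.15 rad of the tray's. Grasp from above across its 24 mm x sides. Below the head: waist 18 mm in diameter, 21 long; plug 25 mm in diameter, 39 to 55 mm below this point. Mass 0.09 to 0.16 kg.
- stopper_foot (a point): Centre of the underside of the stopper's foot (12 mm in diameter), 70 mm below the head's centre. At the start it stands on the bore's floor, 32.5 mm below the lip, and the stopper rocks about it: tilting it about x by 0.15 rad (head 10 mm to one side) pushes that seal half back by 5 to 6 mm; the end stop comes near 0.18 rad.
- tumbler_mid (a point): Loose clear tumbler, 76 mm wide, 85 high; point half-way up. Leave alone.
- vase_mid (a point): Loose solid green glass vase, 72 mm wide, 125 high; point half-way up. Leave alone.
- bowl_mid (a point): Loose blue bowl, 110 mm wide, 45 high; point half-way up. Leave alone.
- home_mark (a point): Point of the fixed frame where tray_front stands when the tray is fully home; at the start the tray is 40 to 75 mm out (towards the robot). Moving mass 2.5 kg, friction about 1.5 N. A spring detent resists from about 15 mm out, is passed at 6 mm (push of some 10 N), then pulls the tray on to its stop and holds it there with about 8 N.
Things that resemble listed ones, but are neither listed nor needed, are in the scene too. Of the things that look like the part that bears stopper_head, the middle-sized one is meant.

How it is judged:
By the outcome, as a careful person would: the job done as asked, in the order asked, and still so for the second after the job is handed in, while the arm keeps its last pose, push and grip.
It also fails if it takes over 51 s, if anything falls off the work surface, if the arm or the gripper's body presses on something with over 40 N, if the wrist force passes 120 N, or if a joint passes its speed limit or range.

## Working session

There is one attempt and no reset: what is moved stays moved. The work goes in short steps, Python scripts to look and compute and a tool call to move; the robot and the scene stay as the last step left them, time stands still between calls to the robot, and variables do not carry over. Pictures are saved under pics/ and viewed, and the job is handed in when it is done.

Besides the shell and the picture viewer there is one more tool, called after ">>>" as name(argument=value, ...), one argument or row to a line, values as JSON. drive_tool: Moves the arm, as the interface text tells. Its arguments: {"type":"object","properties":{"steps":{"type":"array"},"force":{"type":"number"}},"required":["steps"]}

```bash
ls; mkdir -p pics; python3 - <<'E'
from plant import robot
import cv2,numpy as np
s=robot.read_state();print(s)
for n in ("side","top"):
    c,d=robot.read_camera(n);cv2.imwrite(f"pics/{n}0.png",c);np.save(f"{n}0.npy",d);print(n,robot.get_calibration(n))
print(robot.pinch_z)
E
```

```text
pics
{'t': 0.0, 'q': array([ 1.01856376e+00,  1.31156654e-01,  1.48925695e+00, -2.06179512e-05,
        1.52301873e+00, -8.53913734e-02]), 'dq': array([-4.60617028e-04,  3.21487592e-05, -1.86391638e-04,  1.58614214e-03,
       -1.50368937e-03,  1.27219932e-03]), 'joint_torque': array([-9.54774841e-04, -5.59856379e+01, -4.91742218e+01,  7.65349274e-02,
        3.60550289e-02, -7.88396915e-05]), 'tool_pos': array([0.26972322, 0.53531895, 0.21760242]), 'orientation': array([-7.26540778e-01, -3.05585265e+00,  2.75380477e-03]), 'force': array([-0.85708203,  0.2450695 ,  0.57418224]), 'wrist_torque': array([0.00485238, 0.03743277, 0.04129984]), 'opening': 0.0931618168730499}
side {'fx': 476.9887384984059, 'fy': 476.9887384984059, 'cx': 322.7888543772694, 'cy': 239.14156979166464, 'eye': array([ 0.13120356, -0.60918032,  0.84887693]), 'attitude': array([-2.24946096,  0.73875089, -0.28624473])}
top {'fx': 470.1699797000714, 'fy': 470.1699797000714, 'cx': 321.1294782602468, 'cy': 235.94648339048348, 'eye': array([0.39927521, 0.00853316, 1.30350717]), 'attitude': array([-2.16588285,  2.17786158, -0.1044229 ])}
-0.0188
```

View pics/side0.png

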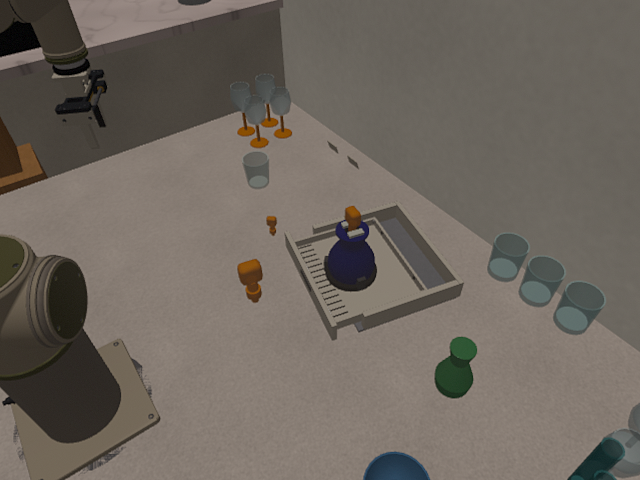

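View pics/top0.png

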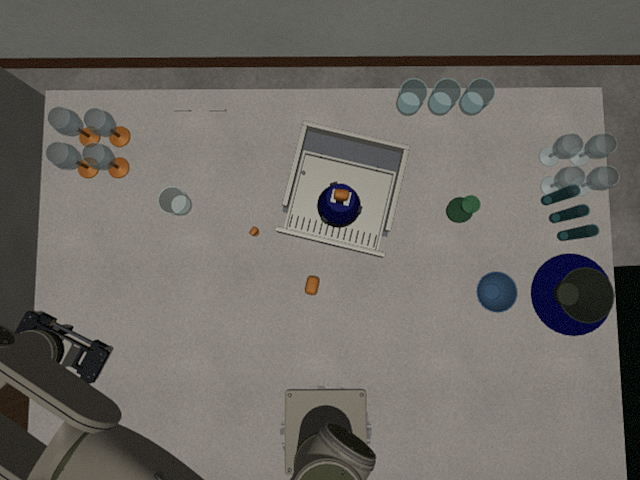

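The side view shows the blue decanter in the tray at about (350,260), with the middle-sized stopper in its mouth at (352,217). The decoy stoppers stand loose at (271,222) and (250,278). In the top view the tray front runs from (277,230) to (384,255). Next I'll enlarge and measure.

```bash
cat > h.py <<'E'
from plant import robot
import cv2,numpy as np
from scipy.spatial.transform import Rotation as R
def cal(n):
    c=robot.get_calibration(n);return c,R.from_rotvec(c["attitude"]).as_matrix(),np.array(c["eye"])
def unp(n,u,v,d):
    c,A,e=cal(n);return e+A@(np.array([(u-c["cx"])/c["fx"],(v-c["cy"])/c["fy"],1])*d)
def atz(n,u,v,z):
    c,A,e=cal(n);r=A@np.array([(u-c["cx"])/c["fx"],(v-c["cy"])/c["fy"],1]);return e+r*(z-e[2])/r[2]
def proj(n,p):
    c,A,e=cal(n);q=A.T@(np.array(p)-e);return np.array([c["cx"]+c["fx"]*q[0]/q[2],c["cy"]+c["fy"]*q[1]/q[2]])
def crop(src,u0,v0,w,h,k,out):
    im=cv2.imread(src) if isinstance(src,str) else src
    cv2.imwrite(out,cv2.resize(im[v0:v0+h,u0:u0+w],None,fx=k,fy=k,interpolation=cv2.INTER_CUBIC))
E
python3 - <<'E'
from h import *
crop("pics/top0.png",270,115,145,145,4,"pics/t0c.png")
crop("pics/top0.png",315,170,50,50,12,"pics/t0d.png")
crop("pics/side0.png",280,190,190,150,4,"pics/s0c.png")
crop("pics/side0.png",325,195,60,60,10,"pics/s0d.png")
E
```

```text
(no output)
```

View pics/t0c.png

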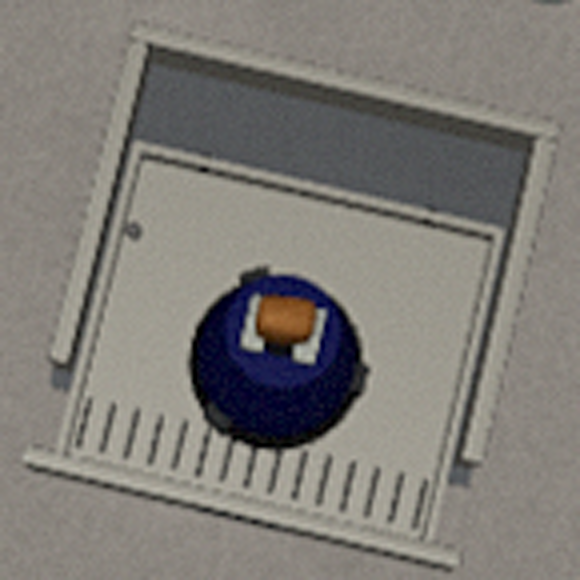

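View pics/t0d.png

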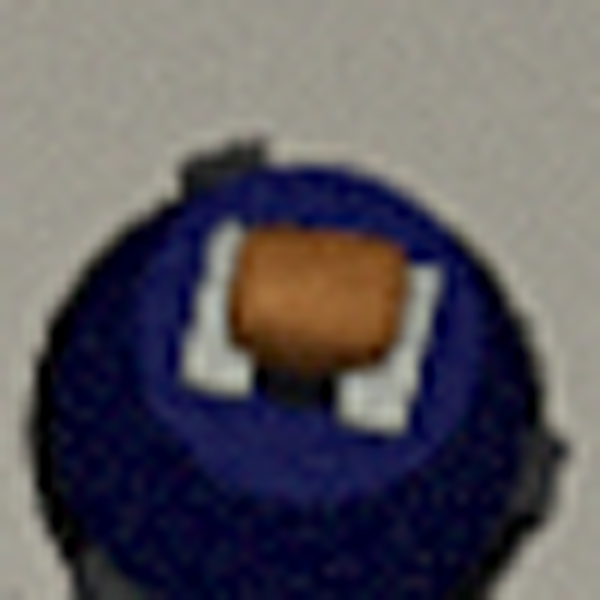

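View pics/s0c.png

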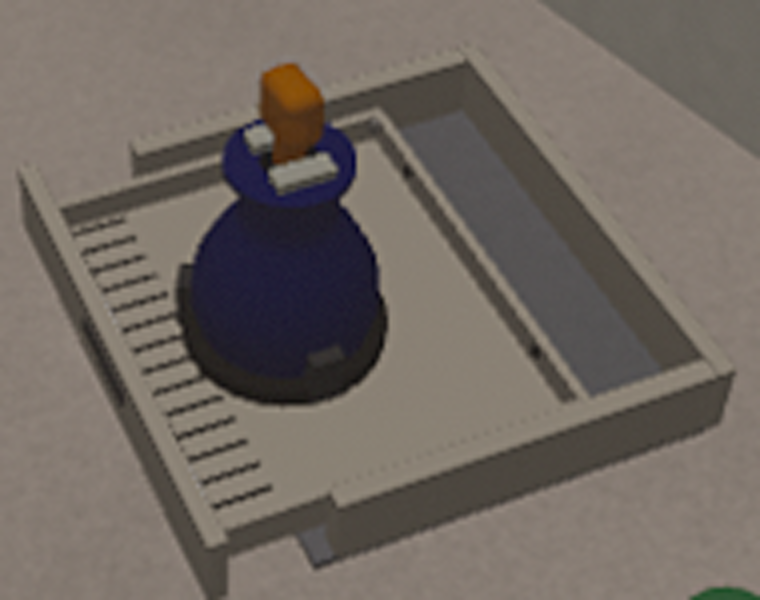

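View pics/s0d.png

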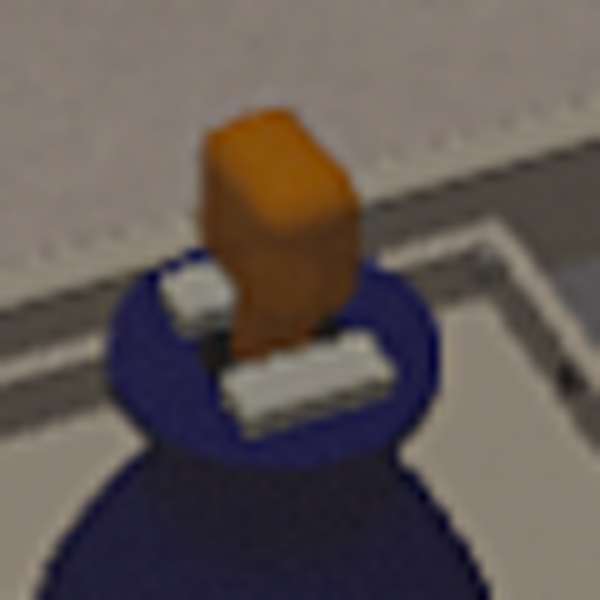

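```bash
python3 - <<'E'
from h import *
def T(cu,cv,z,k=4,u0=270,v0=115): 
    # crop px (resize center convention)
    return atz("top",(cu+.5)/k-.5+u0,(cv+.5)/k-.5+v0,z)
L=T(24,464,.054);Rr=T(457,567,.054)
print("panel front",L,Rr,np.linalg.norm(L-Rr),(L+Rr)/2); d=L-Rr; yaw=np.arctan2(-d[0],d[1]);print("yaw",yaw)
L=T(28,450,.054);Rr=T(461,550,.054);print("panel back top",L,Rr,(L+Rr)/2)
B1=T(135,28,.05);B2=T(556,128,.05);d=B1-B2;print("back outer",B1,B2,np.linalg.norm(d),np.arctan2(-d[0],d[1]))
r1=T(50,360,.05);r2=T(480,463,.05);print("rail ends",r1,r2); d=r1-r2;print(np.linalg.norm(d),np.arctan2(-d[0],d[1]))
for z,p in ((.2055,(320,300)),):
    print("head top",T(*p,z,12,315,170))
# depth of head
d=np.load("top0.npy");print(d[190:202,336:350].round(3))
c,A,e=cal("top");
# point cloud of head and seal
img=cv2.imread("pics/top0.png").astype(int)
vv,uu=np.mgrid[175:215,320:365]
P=np.array([unp("top",u,v,d[v,u]) for u,v in zip(uu.ravel(),vv.ravel())])
C=img[vv.ravel(),uu.ravel()]
m=(C[:,2]-C[:,0]>60)&(P[:,2]>.19);print("head",m.sum(),P[m].mean(0),P[m].min(0),P[m].max(0),np.median(P[m],0))
m=(C.min(1)>110)&(P[:,2]>.12);print("seal",m.sum(),P[m].mean(0),np.median(P[m],0))
d=np.load("side0.npy");img=cv2.imread("pics/side0.png").astype(int)
vv,uu=np.mgrid[200:235,335:370]
P=np.array([unp("side",u,v,d[v,u]) for u,v in zip(uu.ravel(),vv.ravel())]);C=img[vv.ravel(),uu.ravel()]
m=(C[:,2]-C[:,0]>60)&(P[:,2]>.202);print("head side",m.sum(),P[m].mean(0),P[m].min(0),P[m].max(0))
E
```

```text
panel front [0.53501397 0.13009638 0.054     ] [ 0.46456167 -0.15797021  0.054     ] 0.2965567186682205 [ 0.49978782 -0.01393691  0.054     ]
yaw -0.2398610923451415
panel back top [0.54441569 0.12745733 0.054     ] [ 0.47586005 -0.16083824  0.054     ] [ 0.51013787 -0.01669045  0.054     ]
back outer [0.83574869 0.0555133  0.05      ] [ 0.76394302 -0.23151369  0.05      ] 0.29587252307600265 -0.24513905889344761
rail ends [0.60585307 0.11323049 0.05      ] [ 0.53442689 -0.17519799  0.05      ]
0.29714085770271087 -0.24275546858394403
head top [ 0.60357439 -0.03951103  0.2055    ]
[[1.118 1.113 1.113 1.115 1.11  1.115 1.11  1.113 1.112 1.113 1.114 1.114
  1.116 1.166]
 [1.111 1.111 1.111 1.111 1.113 1.112 1.111 1.115 1.111 1.111 1.11  1.111
  1.114 1.168]
 [1.115 1.111 1.112 1.11  1.111 1.114 1.109 1.11  1.113 1.113 1.107 1.114
  1.113 1.12 ]
 [1.116 1.113 1.113 1.114 1.109 1.11  1.107 1.111 1.108 1.113 1.113 1.111
  1.115 1.117]
 [1.11  1.107 1.111 1.11  1.112 1.114 1.109 1.11  1.11  1.111 1.111 1.112
  1.11  1.162]
 [1.111 1.11  1.112 1.111 1.111 1.11  1.111 1.11  1.112 1.109 1.11 
[... 489 characters left out ...]
166 1.166 1.166 1.165 1.166 1.156 1.156 1.157 1.161
  1.16  1.159]]
head 126 [ 0.60355323 -0.03849716  0.21426923] [ 0.39927521 -0.05574643  0.19044176] [0.61687752 0.00853316 1.30350717] [ 0.60456336 -0.0390339   0.20621764]
seal 95 [ 0.5930384  -0.03661697  0.23128034] [ 0.60031876 -0.03904296  0.15961723]Traceback (most recent call last):
  File "<stdin>", line 24, in <module>
  File "h.py", line 7, in unp
    c,A,e=cal(n);return e+A@(np.array([(u-c["cx"])/c["fx"],(v-c["cy"])/c["fy"],1])*d)
          ~~~^^^
  File "h.py", line 5, in cal
    c=robot.get_calibration(n);return c,R.from_rotvec(c["attitude"]).as_matrix(),np.array(c["eye"])
ValueError: time passes only in moves, steps and waits
```

```bash
sed -i 's/^def cal(n):/from functools import lru_cache\n@lru_cache(None)\ndef cal(n):/' h.py; cat >> h.py <<'E'
YAW=-0.243
ex=np.array([np.cos(YAW),np.sin(YAW),0]);ey=np.array([-np.sin(YAW),np.cos(YAW),0])
def cloud(n,d,img,u0,u1,v0,v1):
    vv,uu=np.mgrid[v0:v1,u0:u1];uu=uu.ravel();vv=vv.ravel();c,A,e=cal(n);D=d[vv,uu].astype(float)
    k=np.stack([(uu-c["cx"])/c["fx"],(vv-c["cy"])/c["fy"],np.ones(len(uu))],1)*D[:,None]
    ok=D>0;return (e+k@A.T)[ok],img[vv,uu].astype(int)[ok]
def move(target,yawy):
    """numbers for drive_tool: target TCP, desired world angle of tool y (deg)"""
    s=robot.read_state();M=R.from_rotvec(s["orientation"]).as_matrix()
    sh=M.T@(np.array(target)-s["tool_pos"])/0.3
    a=np.degrees(np.arctan2(M[1,1],M[0,1]));t=-(yawy-a);t=(t+180)%360-180
    print("shift",sh.round(4),"turn",round(t/180,4),"now y angle",round(a,2),"tilt z",M[:,2].round(4))
E
python3 - <<'E'
from h import *
d=np.load("top0.npy");im=cv2.imread("pics/top0.png")
F=np.array([.4998,-.0139,.054])
for nm,b in (("big",(300,325,270,300)),("small",(245,264,222,242)),("tumbler",(155,195,182,220)),("head",(325,360,180,210))):
    P,C=cloud("top",d,im,*b);m=(C[:,2]-C[:,0]>50)&(P[:,2]>.01) if nm!="tumbler" else P[:,2]>.02
    if nm=="head": m&=P[:,2]>.2
    Q=P[m];print(nm,m.sum(),Q.mean(0).round(4),Q.min(0).round(3),Q.max(0).round(3));q=Q-F;print("  tray x",(q@ex).min().round(3),(q@ex).max().round(3),"y",(q@ey).min().round(3),(q@ey).max().round(3))
d=np.load("side0.npy");im=cv2.imread("pics/side0.png")
P,C=cloud("side",d,im,335,370,200,235);m=(C[:,2]-C[:,0]>60)&(P[:,2]>.202);Q=P[m]
print("head side",m.sum(),Q.mean(0)); q=Q-F;print("  tray x",(q@ex).min().round(3),(q@ex).max().round(3),"y",(q@ey).min().round(3),(q@ey).max().round(3))
# prepush TCP: 45 mm before face
p=F-0.045*ex;p[2]=.2;print(p);move(p,90+np.degrees(YAW))
E
```

```text
big 206 [0.3905 0.0331 0.1186] [0.368 0.017 0.108] [0.413 0.05  0.126]
  tray x -0.14 -0.095 y 0.004 0.034
small 56 [0.5339 0.1878 0.056 ] [0.523 0.179 0.018] [0.545 0.198 0.067]
  tray x -0.026 -0.005 y 0.196 0.214
tumbler 544 [0.619  0.4046 0.0627] [0.579 0.362 0.02 ] [0.654 0.436 0.092]
  tray x -0.024 0.051 y 0.392 0.467
head 119 [ 0.6056 -0.0391  0.2061] [ 0.594 -0.056  0.2  ] [ 0.617 -0.023  0.212]
  tray x 0.098 0.12 y -0.015 0.017
head side 93 [ 0.60214418 -0.04371788  0.20413236]
  tray x 0.096 0.118 y -0.02 0.013
[ 0.45612208 -0.0030723   0.2       ]
shift [-1.3626 -1.3232  0.061 ] turn -0.0712 now y angle 63.26 tilt z [-9.0e-04 -1.4e-03 -1.0e+00]
```

>>> drive_tool(
  steps=[
    {"tx":-0.7,"ty":-0.65,"tz":0.06,"turn":-0.071,"jaw":0},
    {"tx":-0.7,"ty":-0.65,"tz":0.06,"turn":-0.071,"jaw":0},
    {"tx":-0.7,"ty":-0.65,"tz":0.06,"turn":-0.071,"jaw":0},
    {"tx":-0.7,"ty":-0.65,"tz":0.06,"turn":-0.071,"jaw":0},
    {"tx":-0.7,"ty":-0.65,"tz":0.06,"turn":-0.071,"jaw":0},
    {"tx":-0.7,"ty":-0.65,"tz":0.06,"turn":-0.071,"jaw":0},
    {"tx":-0.7,"ty":-0.65,"tz":0.06,"turn":-0.071,"jaw":0},
    {"tx":-0.7,"ty":-0.65,"tz":0.06,"turn":-0.071,"jaw":0},
    {"tx":-0.7,"ty":-0.65,"tz":0.06,"turn":-0.071,"jaw":0},
  ],
  force=20,
)

```text
t: 1.0
tool_pos: [0.3695, 0.2678, 0.2006]
orientation: [-0.381, -3.118, -0.0]
force: [-0.1, -0.0, -0.1]
opening: 0.0256
```

```bash
python3 - <<'E'
from h import *
F=np.array([.4998,-.0139,.054])
p=F-0.03*ex;p[2]=.2;print(p);move(p,90+np.degrees(YAW));print(robot.read_state()["q"])
E
```

```text
[ 0.47068139 -0.00668153  0.2       ]
shift [-0.5479 -0.8068  0.0016] turn -0.0001 now y angle 76.05 tilt z [-3.e-04  3.e-04 -1.e+00]
[ 5.14397298e-01 -2.59903441e-01  1.89446977e+00  4.43316207e-04
  1.50712182e+00 -8.13012958e-01]
```

>>> drive_tool(
  steps=[
    {"tx":-0.548,"ty":-0.807,"jaw":0},
    {"tx":-0.548,"ty":-0.807,"jaw":0},
    {"tx":-0.548,"ty":-0.807,"jaw":0},
    {"tx":-0.548,"ty":-0.807,"jaw":0},
    {"tx":-0.548,"ty":-0.807,"jaw":0},
    {"tx":-0.548,"ty":-0.807,"jaw":0},
    {"tx":-0.548,"ty":-0.807,"jaw":0},
    {"tx":-0.548,"ty":-0.807,"jaw":0},
  ],
)

```text
schema error: expected keys jaw, tx, ty, tz, turn
```

```bash
python3 - <<'E'
from h import *
F=np.array([.4998,-.0139,.054])
p=F-0.03*ex;p[2]=.2;print(p);move(p,90+np.degrees(YAW));print(robot.read_state()["q"])
p[2]=.03;move(p,90+np.degrees(YAW))
c,_=robot.read_camera("side");cv2.imwrite("pics/s1.png",c)
E
```

```text
[ 0.47068139 -0.00668153  0.2       ]
shift [-0.5479 -0.8068  0.0016] turn -0.0001 now y angle 76.05 tilt z [-3.e-04  3.e-04 -1.e+00]
[ 5.14397298e-01 -2.59903441e-01  1.89446977e+00  4.43316207e-04
  1.50712182e+00 -8.13012958e-01]
shift [-0.5481 -0.8069  0.5683] turn -0.0001 now y angle 76.05 tilt z [-3.e-04  3.e-04 -1.e+00]
```

View pics/s1.png

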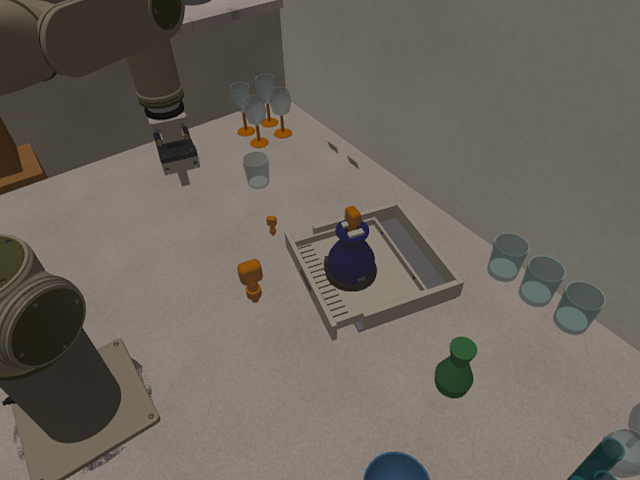

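The call was refused because every row needs all five keys, so nothing moved and the scene is unchanged. I'll resend it.

>>> drive_tool(
  steps=[
    {"tx":-0.548,"ty":-0.807,"tz":0,"turn":0,"jaw":0},
    {"tx":-0.548,"ty":-0.807,"tz":0,"turn":0,"jaw":0},
    {"tx":-0.548,"ty":-0.807,"tz":0,"turn":0,"jaw":0},
    {"tx":-0.548,"ty":-0.807,"tz":0,"turn":0,"jaw":0},
    {"tx":-0.548,"ty":-0.807,"tz":0,"turn":0,"jaw":0},
    {"tx":-0.548,"ty":-0.807,"tz":0,"turn":0,"jaw":0},
    {"tx":-0.548,"ty":-0.807,"tz":0,"turn":0,"jaw":0},
    {"tx":-0.548,"ty":-0.807,"tz":0,"turn":0,"jaw":0},
  ],
)

```text
t: 1.85
tool_pos: [0.4711, -0.0072, 0.2004]
orientation: [-0.383, -3.117, -0.001]
force: [0.2, -0.2, 0.4]
opening: 0.0003
```

```bash
python3 - <<'E'
from h import *
F=np.array([.4998,-.0139,.054])
p=F-0.03*ex;p[2]=.03;move(p,90+np.degrees(YAW));print(robot.read_state()["q"])
c,_=robot.read_camera("side");crop(c,200,100,300,250,2.6,"pics/s2.png")
c,_=robot.read_camera("top");crop(c,220,100,240,220,2.6,"pics/t2.png")
E
```

```text
shift [0.0012 0.0011 0.5679] turn -0.0005 now y angle 75.99 tilt z [-8.e-04  6.e-04 -1.e+00]
[-1.24484632e-01 -2.15514038e-01  1.85753424e+00  4.44234585e-04
  1.50046233e+00 -1.45083874e+00]
```

View pics/s2.png

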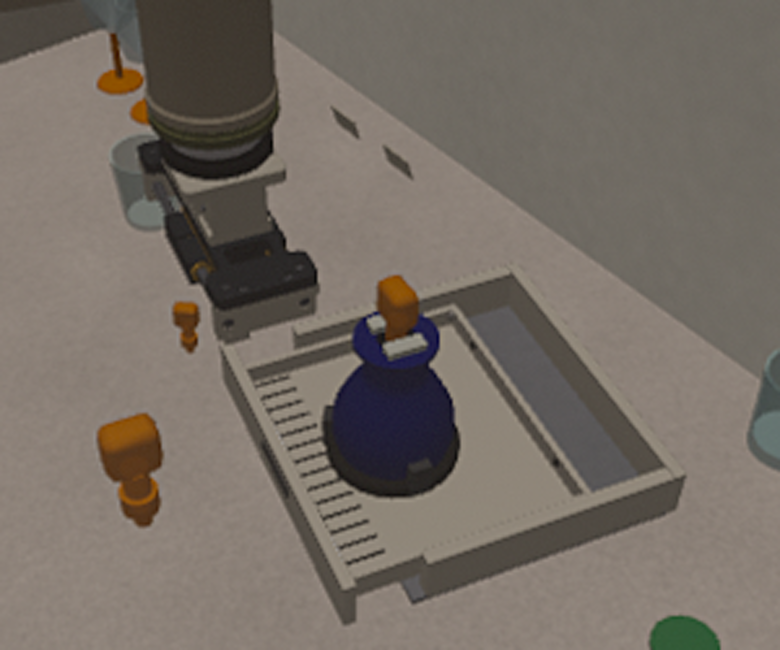

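View pics/t2.png

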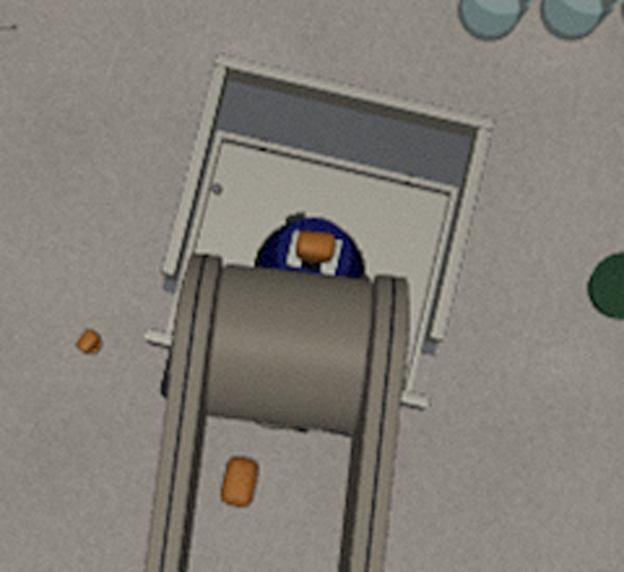

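The gripper has room in front of the panel and clears the large decoy. Descending now.

>>> drive_tool(
  steps=[
    {"tx":0,"ty":0,"tz":0.15,"turn":0,"jaw":0},
    {"tx":0,"ty":0,"tz":0.3,"turn":0,"jaw":0},
    {"tx":0,"ty":0,"tz":0.45,"turn":0,"jaw":0},
    {"tx":0,"ty":0,"tz":0.53,"turn":0,"jaw":0},
    {"tx":0,"ty":0,"tz":0.567,"turn":0,"jaw":0},
    {"tx":0,"ty":0,"tz":0.567,"turn":0,"jaw":0},
  ],
)

```text
t: 2.55
tool_pos: [0.4696, -0.006, 0.0294]
orientation: [-0.378, -3.116, -0.0]
force: [-0.8, 0.0, -0.4]
opening: 0.0008
```

>>> drive_tool(
  steps=[
    {"tx":-0.02,"ty":0,"tz":0,"turn":0,"jaw":0},
    {"tx":-0.04,"ty":0,"tz":0,"turn":0,"jaw":0},
    {"tx":-0.055,"ty":0,"tz":0,"turn":0,"jaw":0},
    {"tx":-0.065,"ty":0,"tz":0,"turn":0,"jaw":0},
    {"tx":-0.075,"ty":0,"tz":0,"turn":0,"jaw":0},
    {"tx":-0.085,"ty":0,"tz":0,"turn":0,"jaw":0},
    {"tx":-0.1,"ty":0,"tz":0,"turn":0,"jaw":0},
    {"tx":-0.115,"ty":0,"tz":0,"turn":0,"jaw":0},
    {"tx":-0.13,"ty":0,"tz":0,"turn":0,"jaw":0},
  ],
)

```text
t: 3.45
tool_pos: [0.509, -0.017, 0.0304]
orientation: [-0.382, -3.118, 0.0]
force: [-2.1, -0.7, 1.5]
opening: 0.0007
```

>>> drive_tool(
  steps=[
    {"tx":-0.01,"ty":0,"tz":0,"turn":0,"jaw":0},
    {"tx":-0.02,"ty":0,"tz":0,"turn":0,"jaw":0},
    {"tx":-0.03,"ty":0,"tz":0,"turn":0,"jaw":0},
    {"tx":-0.04,"ty":0,"tz":0,"turn":0,"jaw":0},
    {"tx":-0.05,"ty":0,"tz":0,"turn":0,"jaw":0},
    {"tx":-0.06,"ty":0,"tz":0,"turn":0,"jaw":0},
    {"tx":-0.07,"ty":0,"tz":0,"turn":0,"jaw":0},
    {"tx":-0.08,"ty":0,"tz":0,"turn":0,"jaw":0},
    {"tx":-0.09,"ty":0,"tz":0,"turn":0,"jaw":0},
    {"tx":-0.1,"ty":0,"tz":0,"turn":0,"jaw":0},
  ],
)

```text
t: 4.45
tool_pos: [0.5358, -0.0235, 0.0302]
orientation: [-0.381, -3.113, -0.001]
force: [-17.1, 2.2, 12.9]
opening: 0.0006
```

>>> drive_tool(
  steps=[
    {"tx":-0.006,"ty":0,"tz":0,"turn":0,"jaw":0},
    {"tx":-0.012,"ty":0,"tz":0,"turn":0,"jaw":0},
    {"tx":-0.018,"ty":0,"tz":0,"turn":0,"jaw":0},
  ],
)

```text
t: 4.75
tool_pos: [0.5408, -0.0248, 0.03]
orientation: [-0.381, -3.113, -0.001]
force: [-9.0, 1.8, 5.8]
opening: 0.0008
```

>>> drive_tool(
  steps=[
    {"tx":-0.006,"ty":0,"tz":0,"turn":0,"jaw":0},
    {"tx":-0.012,"ty":0,"tz":0,"turn":0,"jaw":0},
  ],
)

```text
t: 4.95
tool_pos: [0.546, -0.026, 0.0301]
orientation: [-0.382, -3.117, -0.0]
force: [-1.0, 0.1, 0.1]
opening: 0.0005
```

The force rose to about 17 N and then dropped to about 1 N, so the detent has been passed. I'll push on to confirm the stop.

>>> drive_tool(
  steps=[
    {"tx":-0.008,"ty":0,"tz":0,"turn":0,"jaw":0},
    {"tx":-0.012,"ty":0,"tz":0,"turn":0,"jaw":0},
  ],
)

```text
t: 5.15
tool_pos: [0.548, -0.0265, 0.0302]
orientation: [-0.381, -3.113, -0.001]
force: [-18.3, 3.4, 13.8]
opening: 0.0002
```

>>> drive_tool(
  steps=[
    {"tx":-0.004,"ty":0,"tz":0,"turn":0,"jaw":0},
    {"tx":-0.008,"ty":0,"tz":0,"turn":0,"jaw":0},
  ],
)

```text
t: 5.35
tool_pos: [0.548, -0.0265, 0.03]
orientation: [-0.38, -3.108, -0.001]
force: [-29.7, 6.7, 22.2]
opening: 0.0005
```

>>> drive_tool(
  steps=[
    {"tx":0.06,"ty":0,"tz":0,"turn":0,"jaw":0},
    {"tx":0.12,"ty":0,"tz":-0.0,"turn":0,"jaw":0},
    {"tx":0.12,"ty":0,"tz":-0.16,"turn":0,"jaw":0},
    {"tx":0.12,"ty":0,"tz":-0.32,"turn":0,"jaw":0},
    {"tx":0.12,"ty":0,"tz":-0.48,"turn":0,"jaw":0},
    {"tx":0.12,"ty":0,"tz":-0.64,"turn":0,"jaw":0},
    {"tx":0.3,"ty":0,"tz":-0.77,"turn":0.05,"jaw":1},
    {"tx":0.45,"ty":0,"tz":-0.77,"turn":0.1,"jaw":1},
    {"tx":0.45,"ty":0,"tz":-0.77,"turn":0.14,"jaw":1},
    {"tx":0.45,"ty":0,"tz":-0.77,"turn":0.18,"jaw":1},
  ],
)

```text
t: 6.35
tool_pos: [0.4214, 0.0052, 0.2635]
orientation: [1.242, 2.88, 0.003]
force: [1.2, 0.1, 0.5]
opening: 0.028
```

```bash
python3 - <<'E'
from h import *
c,d=robot.read_camera("side");cv2.imwrite("pics/s3.png",c);np.save("s3.npy",d);crop(c,280,150,200,150,4,"pics/s3c.png")
c,d=robot.read_camera("top");cv2.imwrite("pics/t3.png",c);np.save("t3.npy",d);crop(c,270,110,150,150,4,"pics/t3c.png")
print(robot.read_state()["q"])
E
```

```text
[-1.09983046e-01 -3.85443484e-01  1.88144385e+00  1.20929080e-04
  1.64235646e+00 -8.69856105e-01]
```

View pics/s3c.png

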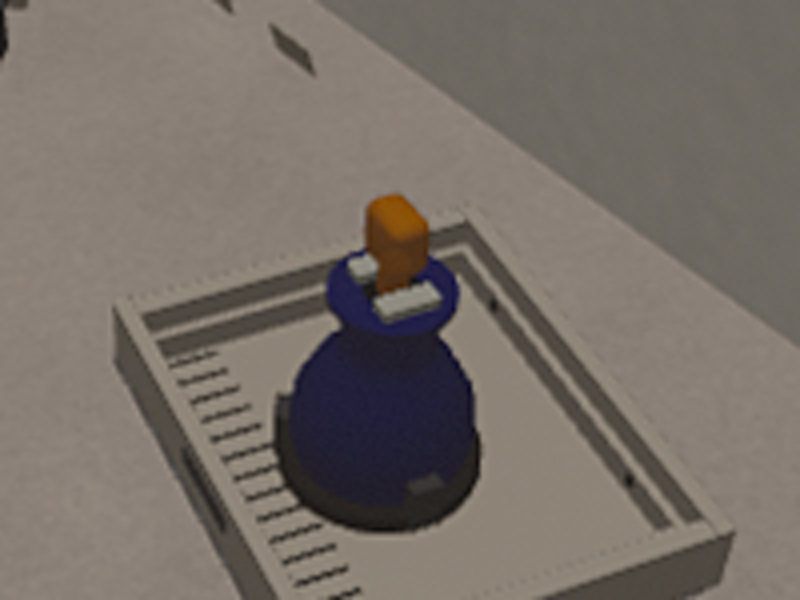

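View pics/t3c.png

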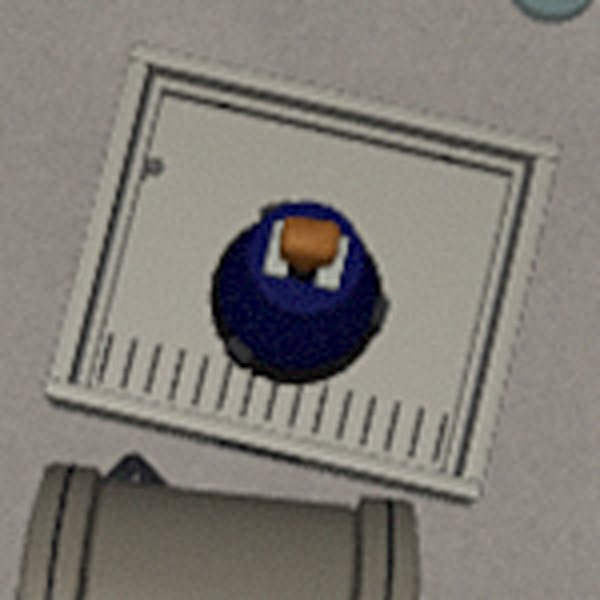

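The tray is now shut against the rail ends in both views. The stopper sits centred between the seal halves, with its head near (345,170) in the top view. Next I'll measure the head and mouth.

```bash
python3 - <<'E'
from h import *
F2=np.array([.548,-.0265,.054])+.0075*ex
for n,f,i,b in (("top","t3.npy","pics/t3.png",(330,365,155,185)),("side","s3.npy","pics/s3.png",(365,395,195,228))):
    d=np.load(f);im=cv2.imread(i);P,C=cloud(n,d,im,*b)
    m=(C[:,2]-C[:,0]>50)&(P[:,2]>.199)&(P[:,2]<.215)
    Q=P[m]; rect=cv2.minAreaRect((Q[:,:2]*1000).astype(np.float32))
    print(n,m.sum(),Q.mean(0).round(4),Q[:,2].max(),rect); q=Q-F2
    print((q@ex).min(),(q@ex).max(),(q@ey).min(),(q@ey).max())
P,C=cloud("top",np.load("t3.npy"),cv2.imread("pics/t3.png"),325,370,150,195)
m=(C[:,0]-C[:,2]>30)&(P[:,2]>.14)&(P[:,2]<.16);print("lip",m.sum(),P[m,2].mean(),cv2.minEnclosingCircle((P[m][:,:2]*1000).astype(np.float32)))
P,C=cloud("side",np.load("s3.npy"),cv2.imread("pics/s3.png"),350,400,200,240)
m=(C[:,0]-C[:,2]>30)&(P[:,2]>.142)&(P[:,2]<.157);print("lip side",m.sum(),P[m,2].mean(),cv2.minEnclosingCircle((P[m][:,:2]*1000).astype(np.float32)))
print("pred mouth",F2+.11*ex)
crop("pics/t3.png",325,150,45,45,13,"pics/t3d.png")
crop("pics/s3.png",355,190,45,45,13,"pics/s3d.png")
E
```

```text
top 125 [ 0.6648 -0.054   0.2061] 0.2113240412780697 ((665.554931640625, -53.796993255615234), (33.289085388183594, 22.341211318969727), 81.7563705444336)
0.10168728668402682 0.1253441609891565 -0.014592229400789998 0.018402372794886036
side 122 [ 0.6605 -0.0595  0.2031] 0.2065645833645544 ((661.2472534179688, -56.96958923339844), (35.57154846191406, 23.46159553527832), 83.94828796386719)
0.09775353655180527 0.12279174847106482 -0.019373988855715785 0.015763916991435367
lip 303 0.15184738923278915 ((666.4473876953125, -54.7895622253418), 35.723567962646484)
lip side 231 0.14912222418139318 ((664.0342407226562, -56.42013168334961), 35.66189193725586)
pred mouth [ 0.66204791 -0.05477233  0.054     ]
```

View pics/t3d.png

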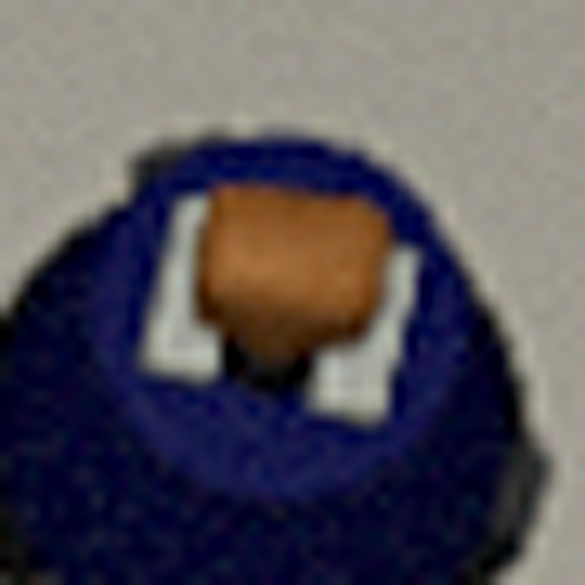

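View pics/s3d.png

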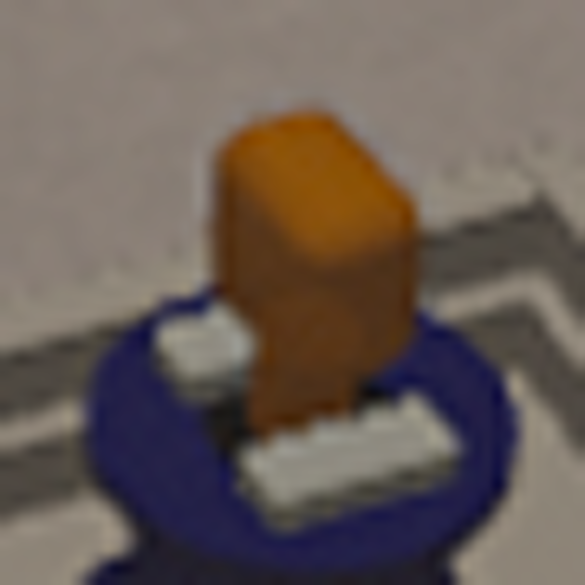

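```bash
python3 - <<'E'
from h import *
move([.6635,-.0555,.24],-7)
E
```

```text
shift [-0.7004  0.4446  0.0779] turn 0.2808 now y angle 43.54 tilt z [ 3.2e-03 -2.0e-04 -1.0e+00]
```

>>> drive_tool(
  steps=[
    {"tx":-0.05,"ty":0.03,"tz":0,"turn":0.045,"jaw":1},
    {"tx":-0.1,"ty":0.06,"tz":0,"turn":0.09,"jaw":1},
    {"tx":-0.2,"ty":0.13,"tz":0,"turn":0.14,"jaw":1},
    {"tx":-0.3,"ty":0.19,"tz":0,"turn":0.18,"jaw":1},
    {"tx":-0.4,"ty":0.25,"tz":0,"turn":0.22,"jaw":1},
    {"tx":-0.5,"ty":0.32,"tz":0,"turn":0.26,"jaw":1},
    {"tx":-0.6,"ty":0.38,"tz":0,"turn":0.28,"jaw":1},
    {"tx":-0.7,"ty":0.445,"tz":0,"turn":0.28,"jaw":1},
    {"tx":-0.7,"ty":0.445,"tz":0.078,"turn":0.28,"jaw":1},
    {"tx":-0.7,"ty":0.445,"tz":0.078,"turn":0.28,"jaw":1},
  ],
)

```text
t: 7.45
tool_pos: [0.6623, -0.0552, 0.2328]
orientation: [-2.341, -2.086, 0.007]
force: [-1.1, -0.2, -1.1]
opening: 0.0931
```

```bash
python3 - <<'E'
from h import *
c,d=robot.read_camera("side");cv2.imwrite("pics/s4.png",c);crop(c,300,90,200,150,4,"pics/s4c.png")
move([.6635,-.0555,.17],-7)
E
```

```text
shift [-0.0012  0.0061  0.2164] turn 0.0021 now y angle -6.62 tilt z [-5.2e-03  9.0e-04 -1.0e+00]
```

View pics/s4c.png

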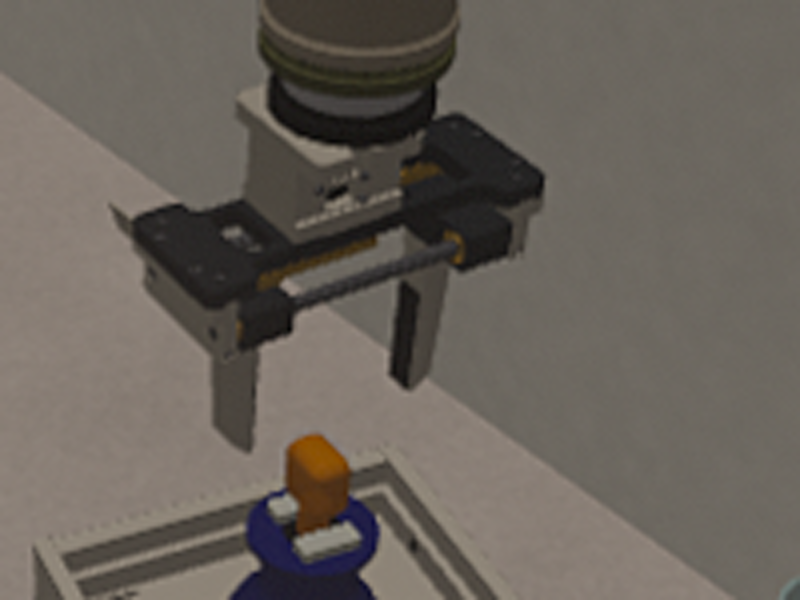

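The open fingers straddle the head across its x sides. Descending partway first.

>>> drive_tool(
  steps=[
    {"tx":0,"ty":0,"tz":0.05,"turn":0,"jaw":1},
    {"tx":0,"ty":0.0,"tz":0.1,"turn":0,"jaw":1},
    {"tx":0,"ty":0,"tz":0.14,"turn":0,"jaw":1},
    {"tx":0,"ty":0,"tz":0.16,"turn":0,"jaw":1},
    {"tx":0,"ty":0,"tz":0.16,"turn":0,"jaw":1},
    {"tx":0,"ty":0,"tz":0.16,"turn":0,"jaw":1},
  ],
)

```text
t: 8.1
tool_pos: [0.6629, -0.055, 0.1905]
orientation: [2.348, 2.086, 0.0]
force: [-0.4, -0.2, 0.4]
opening: 0.0929
```

```bash
python3 - <<'E'
from h import *
print(robot.read_state()["tool_pos"]);move([.6635,-.0555,.17],-7)
c,d=robot.read_camera("side");cv2.imwrite("pics/s5.png",c);crop(c,330,130,120,100,6,"pics/s5c.png")
E
```

```text
[ 0.66294499 -0.05499489  0.19050238]
shift [-0.0015  0.002   0.0683] turn 0.0013 now y angle -6.76 tilt z [ 4.e-04 -1.e-04 -1.e+00]
```

View pics/s5c.png

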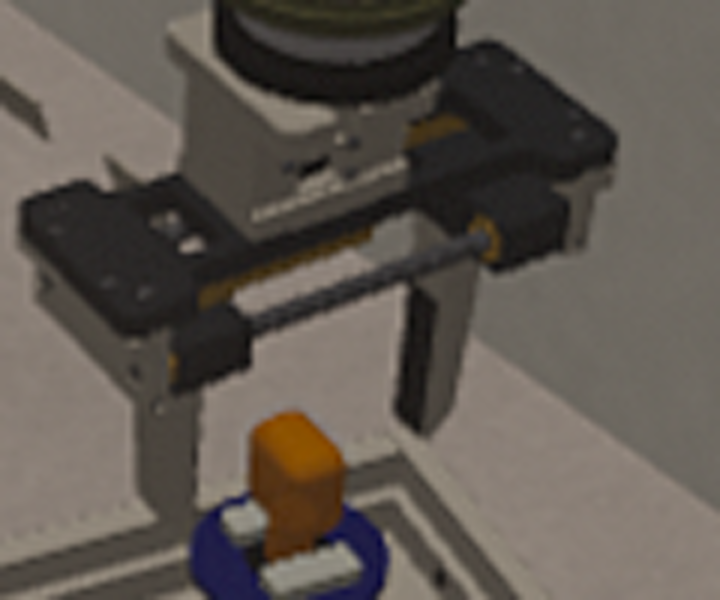

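>>> drive_tool(
  steps=[
    {"tx":0,"ty":0.002,"tz":0.03,"turn":0,"jaw":1},
    {"tx":0,"ty":0.002,"tz":0.055,"turn":0,"jaw":1},
    {"tx":0,"ty":0.002,"tz":0.066,"turn":0,"jaw":1},
    {"tx":0,"ty":0.002,"tz":0.066,"turn":0,"jaw":1},
    {"tx":0,"ty":0.002,"tz":0.066,"turn":0,"jaw":0.5},
    {"tx":0,"ty":0.002,"tz":0.066,"turn":0,"jaw":0.4},
    {"tx":0,"ty":0.002,"tz":0.066,"turn":0,"jaw":0.3},
    {"tx":0,"ty":0.002,"tz":0.066,"turn":0,"jaw":0.2},
    {"tx":0,"ty":0.002,"tz":0.066,"turn":0,"jaw":0.1},
    {"tx":0,"ty":0.002,"tz":0.066,"turn":0,"jaw":0.1},
    {"tx":0,"ty":0.002,"tz":0.066,"turn":0,"jaw":0.1},
    {"tx":0,"ty":0.002,"tz":0.066,"turn":0,"jaw":0.1},
  ],
  force=12,
)

```text
t: 9.35
tool_pos: [0.6635, -0.0551, 0.1704]
orientation: [2.349, 2.086, 0.0]
force: [-0.1, 0.2, -1.1]
opening: 0.0338
```

```bash
python3 - <<'E'
from h import *
s=robot.read_state();print(s["tool_pos"],s["force"],s["wrist_torque"],s["opening"])
c,d=robot.read_camera("side");cv2.imwrite("pics/s6.png",c);crop(c,340,150,90,90,7,"pics/s6c.png")
c,d=robot.read_camera("top");crop(c,270,110,150,150,4,"pics/t6c.png")
E
```

```text
[ 0.6635281  -0.05507574  0.17036556] [-0.11915064  0.20064701 -1.11918632] [-0.0574417   0.05501316  0.01648264] 0.033787661752732415
```

View pics/s6c.png

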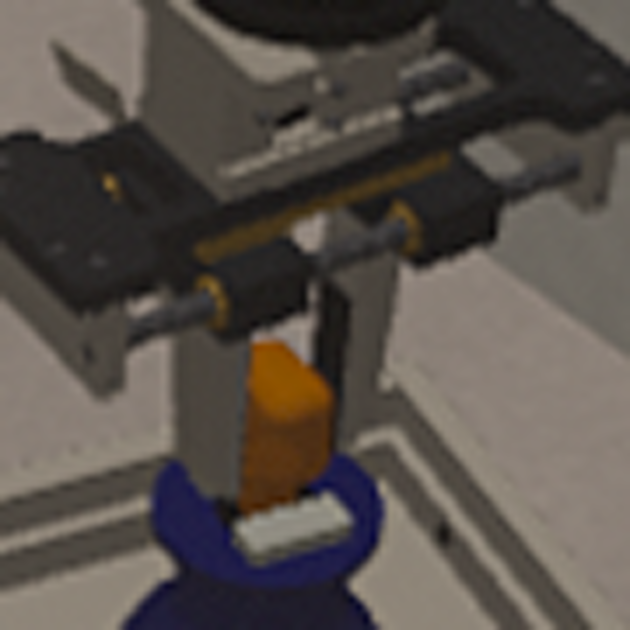

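View pics/t6c.png

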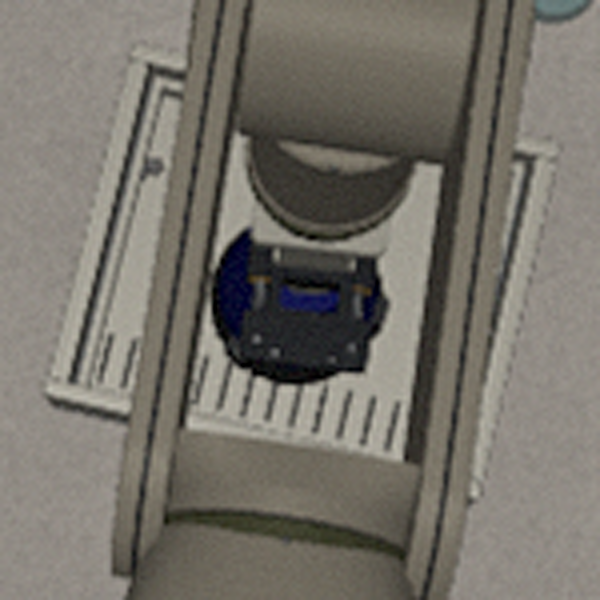

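The jaws are still closing on the head (33.8 mm open). I'll let them finish.

>>> drive_tool(
  steps=[
    {"tx":0,"ty":0,"tz":0,"turn":0,"jaw":0.05},
    {"tx":0,"ty":0,"tz":0,"turn":0,"jaw":0.05},
    {"tx":0,"ty":0,"tz":0,"turn":0,"jaw":0.05},
    {"tx":0,"ty":0,"tz":0,"turn":0,"jaw":0.05},
    {"tx":0,"ty":0,"tz":0,"turn":0,"jaw":0.05},
  ],
)

```text
t: 9.95
tool_pos: [0.6635, -0.0551, 0.1703]
orientation: [-2.349, -2.086, 0.0]
force: [-0.3, 0.3, -0.3]
opening: 0.0239
```

```bash
python3 - <<'E'
from h import *
s=robot.read_state();print(s["tool_pos"],s["force"],s["wrist_torque"],s["opening"])
c,d=robot.read_camera("side");cv2.imwrite("pics/s7.png",c);crop(c,340,150,90,90,7,"pics/s7c.png")
E
```

```text
[ 0.66351255 -0.05507142  0.17031705] [-0.25474565  0.30168504 -0.30033782] [-0.03925997  0.00327815 -0.00279871] 0.023929529743237126
```

View pics/s7c.png

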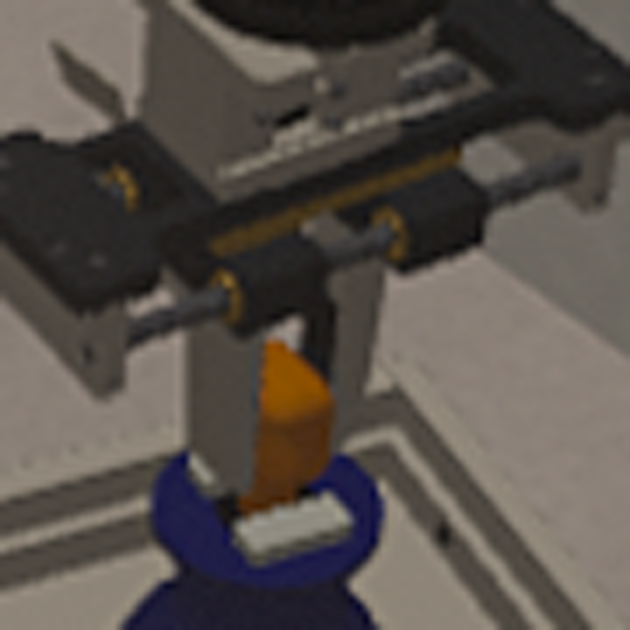

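Gripped at 23.9 mm with little reaction. I'll align the jaws to the tray (turn +0.04), then rock left; tool +x is now tray +y.

>>> drive_tool(
  steps=[
    {"tx":0,"ty":0,"tz":0,"turn":0.02,"jaw":0.05},
    {"tx":0,"ty":0,"tz":0,"turn":0.04,"jaw":0.05},
    {"tx":0,"ty":0,"tz":0,"turn":0.04,"jaw":0.05},
  ],
)

```text
t: 10.3
tool_pos: [0.6635, -0.0551, 0.1703]
orientation: [-2.476, -1.934, 0.0]
force: [0.4, 0.2, 0.1]
opening: 0.0235
```

>>> drive_tool(
  steps=[
    {"tx":0.005,"ty":0,"tz":0,"turn":0,"jaw":0.05},
    {"tx":0.01,"ty":0,"tz":0,"turn":0,"jaw":0.05},
    {"tx":0.015,"ty":0,"tz":0,"turn":0,"jaw":0.05},
    {"tx":0.02,"ty":0,"tz":0.001,"turn":0,"jaw":0.05},
  ],
)

```text
t: 10.7
tool_pos: [0.6649, -0.0504, 0.1704]
orientation: [2.474, 1.935, -0.002]
force: [-1.6, -5.9, 1.7]
opening: 0.024
```

>>> drive_tool(
  steps=[
    {"tx":0.005,"ty":0,"tz":0.0005,"turn":0,"jaw":0.05},
    {"tx":0.01,"ty":0,"tz":0.001,"turn":0,"jaw":0.05},
    {"tx":0.015,"ty":0,"tz":0.001,"turn":0,"jaw":0.05},
  ],
)

```text
t: 11.0
tool_pos: [0.6657, -0.0469, 0.17]
orientation: [2.473, 1.934, -0.004]
force: [-2.8, -9.3, 2.0]
opening: 0.0242
```

```bash
python3 - <<'E'
from h import *
s=robot.read_state();f=s["force"];print(s["tool_pos"],"F tray",f@ex,f@ey,f[2],s["wrist_torque"],s["opening"])
q=s["tool_pos"]-np.array([.6635,-.0551,.1703]);print("disp tray",q@ex,q@ey)
c,d=robot.read_camera("side");cv2.imwrite("pics/s8.png",c);crop(c,340,150,90,90,7,"pics/s8c.png")
E
```

```text
[ 0.66573009 -0.04689002  0.17002358] F tray -0.5040052794934136 -9.722245224927832 2.0268950682877964 [-1.76919536  0.62831574 -0.03624825] 0.02421470497512759
disp tray 0.00018912545887376573 0.008505365121829925
```

View pics/s8c.png

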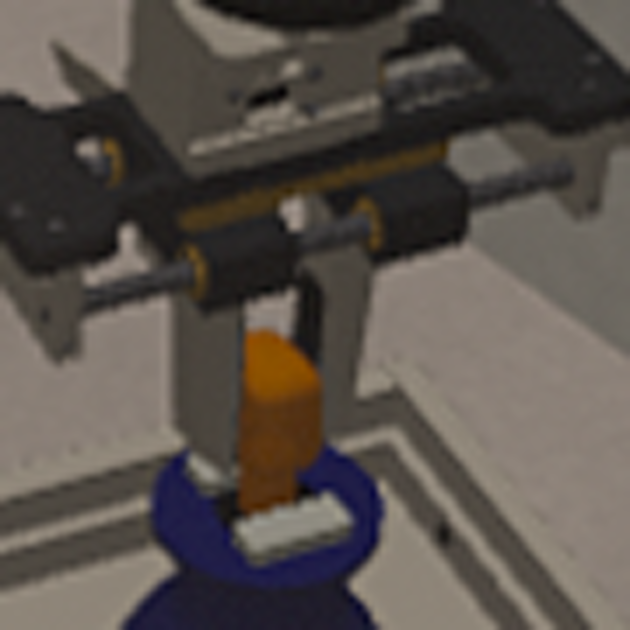

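>>> drive_tool(
  steps=[
    {"tx":0.005,"ty":0,"tz":0.0005,"turn":0,"jaw":0.05},
    {"tx":0.01,"ty":0,"tz":0.001,"turn":0,"jaw":0.05},
    {"tx":0.012,"ty":0,"tz":0.001,"turn":0,"jaw":0.05},
    {"tx":0.012,"ty":0,"tz":0.001,"turn":0,"jaw":0.05},
  ],
)

```text
t: 11.45
tool_pos: [0.6666, -0.0436, 0.1696]
orientation: [2.473, 1.933, -0.004]
force: [-2.6, -9.0, 1.5]
opening: 0.0239
```

```bash
python3 - <<'E'
from h import *
s=robot.read_state();f=s["force"];print(s["tool_pos"],"F tray",f@ex,f@ey,f[2],s["wrist_torque"],s["opening"])
q=s["tool_pos"]-np.array([.6635,-.0551,.1703]);print("disp tray",q@ex,q@ey)
c,d=robot.read_camera("side");cv2.imwrite("pics/s9.png",c);crop(c,340,150,90,90,7,"pics/s9c.png")
E
```

```text
[ 0.66658465 -0.04361321  0.16957891] F tray -0.31928880071988 -9.309967244963444 1.4842381427709386 [-1.71191163  0.53074492 -0.08175107] 0.023884338283291295
disp tray 0.00023012726516521766 0.011891532798462572
```

View pics/s9c.png

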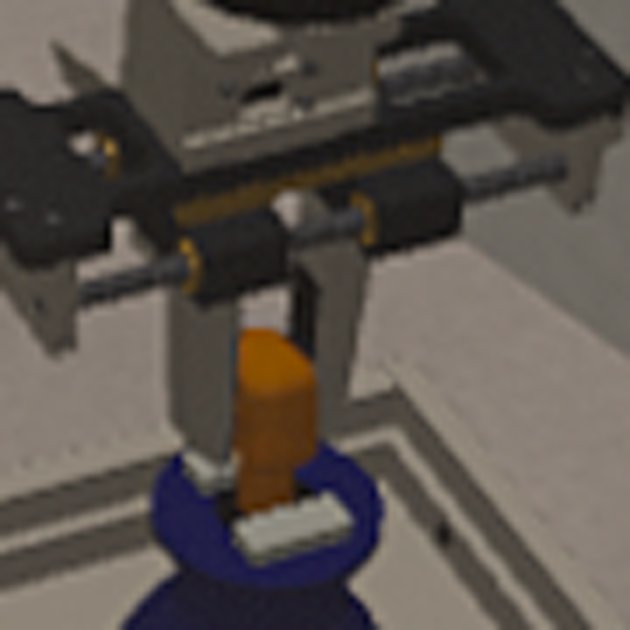

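>>> drive_tool(
  steps=[
    {"tx":0.005,"ty":0,"tz":0.0005,"turn":0,"jaw":0.05},
    {"tx":0.008,"ty":0,"tz":0.0005,"turn":0,"jaw":0.05},
    {"tx":0.008,"ty":0,"tz":0.0005,"turn":0,"jaw":0.05},
  ],
)

```text
t: 11.8
tool_pos: [0.6673, -0.0407, 0.1696]
orientation: [2.474, 1.934, -0.003]
force: [-2.0, -6.8, 1.0]
opening: 0.0242
```

```bash
cat > st.py <<'E'
from h import *
s=robot.read_state();f=s["force"];print(s["tool_pos"],"F tray",f@ex,f@ey,f[2],s["wrist_torque"],s["opening"])
q=s["tool_pos"]-np.array([.6635,-.0551,.1703]);print("disp tray",q@ex,q@ey)
E
python3 st.py
```

```text
[ 0.66734485 -0.0406564   0.16955023] F tray -0.24956352440015034 -7.109931865981045 0.9741807329377806 [-1.34452173  0.48459765 -0.0061959 ] 0.02415818059690914
disp tray 0.0002565302251804555 0.014944387892155152
```

```bash
python3 - <<'E'
from h import *
c,d=robot.read_camera("side");cv2.imwrite("pics/s10.png",c);np.save("s10.npy",d);crop(c,350,185,60,60,11,"pics/s10c.png")
c,d=robot.read_camera("top");cv2.imwrite("pics/t10.png",c);crop(c,320,150,60,60,10,"pics/t10c.png")
E
```

```text
(no output)
```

View pics/s10c.png

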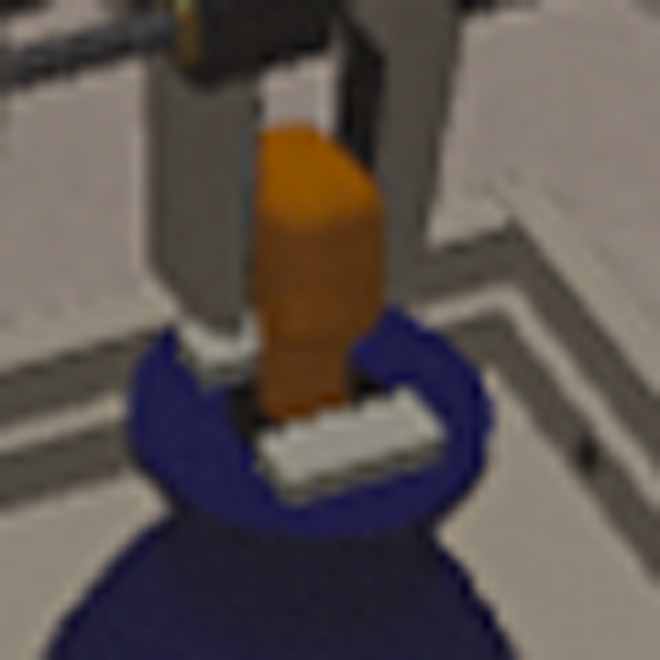

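View pics/t10c.png

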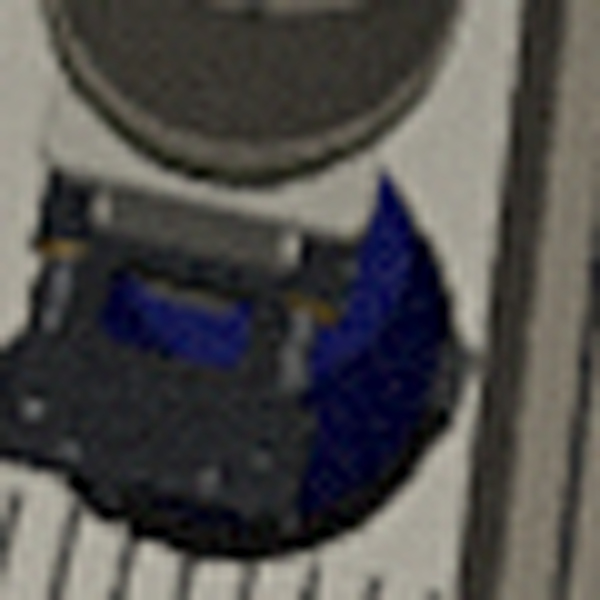

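```bash
python3 - <<'E'
from h import *
M=np.array([.6635,-.0555,.0])
import itertools
for off in (0,.0045,.0065):
  print(off,[ (proj("side",M+sx*.017*ex+(.0095+off+o)*ey+[0,0,.158])).round(1).tolist() for sx in(-1,1) for o in (0,.014)])
print("right0",[ (proj("side",M+sx*.017*ex-(.0095+o)*ey+[0,0,.158])).round(1).tolist() for sx in(-1,1) for o in (0,.014)])
for t in (0,.1,.18):
  print("head top c",t,proj("side",M+ey*(.088*np.sin(t))+[0,0,.1175+.088*np.cos(t)]).round(1), "head bottom c",proj("side",M+ey*(.052*np.sin(t))+[0,0,.1175+.052*np.cos(t)]).round(1))
a=cv2.imread("pics/s3.png")[190:240,350:405];b=cv2.imread("pics/s10.png")[190:240,350:405]
cv2.imwrite("pics/cmp10.png",cv2.resize(np.hstack([a,b]),None,fx=7,fy=9,interpolation=cv2.INTER_CUBIC))
E
```

```text
0 [[368.4, 218.1], [365.6, 214.1], [382.6, 214.0], [379.6, 210.1]]
0.0045 [[367.5, 216.8], [364.7, 212.9], [381.6, 212.7], [378.7, 208.8]]
0.0065 [[367.1, 216.2], [364.3, 212.3], [381.2, 212.2], [378.3, 208.3]]
right0 [[372.4, 223.6], [375.3, 227.8], [386.6, 219.4], [389.7, 223.5]]
head top c 0 [379.  201.8] head bottom c [377.9 214.7]
head top c 0.1 [377.1 199.5] head bottom c [376.8 213.4]
head top c 0.18 [375.5 197.9] head bottom c [375.9 212.4]
```

View pics/cmp10.png

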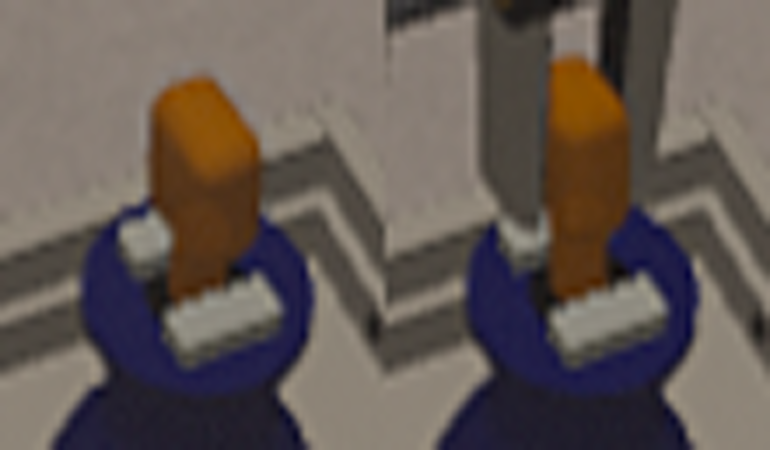

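>>> drive_tool(
  steps=[
    {"tx":0.004,"ty":0,"tz":0.001,"turn":0,"jaw":0.05},
    {"tx":0.008,"ty":0,"tz":0.001,"turn":0,"jaw":0.05},
    {"tx":0.008,"ty":0,"tz":0.001,"turn":0,"jaw":0.05},
  ],
)

```text
t: 12.2
tool_pos: [0.6679, -0.0384, 0.1693]
orientation: [2.473, 1.934, -0.003]
force: [-2.6, -7.1, 1.4]
opening: 0.0237
```

```bash
python3 st.py; python3 - <<'E'
from h import *
c,d=robot.read_camera("side");cv2.imwrite("pics/s11.png",c)
a=cv2.imread("pics/s3.png")[185:240,350:405]
cv2.imwrite("pics/cmp11.png",cv2.resize(np.hstack([a,c[185:240,350:405]]),None,fx=7,fy=9,interpolation=cv2.INTER_CUBIC))
E
```

```text
[ 0.66790274 -0.03841791  0.1693395 ] F tray -0.7992526249300895 -7.479477262575307 1.4214144253569536 [-1.39895438  0.51281154  0.03651762] 0.023697926190938523
disp tray 0.00025941940574343434 0.01725134705475808
```

View pics/cmp11.png

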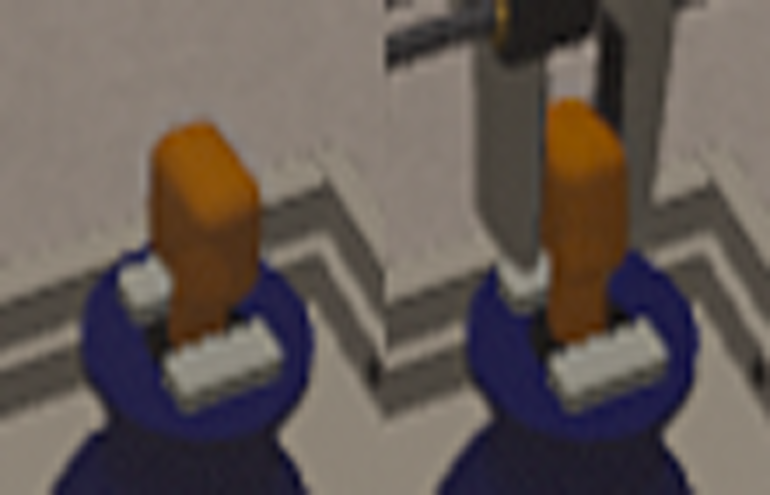

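Image comparison suggests about 0.12 rad of tilt and that the pads have slipped a few mm on the head. I'll raise the grip and push further left.

>>> drive_tool(
  steps=[
    {"tx":0,"ty":0,"tz":0,"turn":0,"jaw":0.05},
    {"tx":0.005,"ty":0,"tz":0,"turn":0,"jaw":0.05},
    {"tx":0.01,"ty":0,"tz":0.001,"turn":0,"jaw":0.05},
    {"tx":0.013,"ty":0,"tz":0.001,"turn":0,"jaw":0.05},
    {"tx":0.013,"ty":0,"tz":0.001,"turn":0,"jaw":0.05},
  ],
  force=30,
)

```text
t: 12.75
tool_pos: [0.6687, -0.0357, 0.1693]
orientation: [2.473, 1.933, -0.005]
force: [-4.2, -9.9, 4.0]
opening: 0.0237
```

```bash
python3 st.py; python3 - <<'E'
from h import *
c,d=robot.read_camera("side");cv2.imwrite("pics/s12.png",c)
a=cv2.imread("pics/s3.png")[185:240,350:405]
cv2.imwrite("pics/cmp12.png",cv2.resize(np.hstack([a,c[185:240,350:405]]),None,fx=7,fy=9,interpolation=cv2.INTER_CUBIC))
E
```

```text
[ 0.66865176 -0.0357323   0.16933667] F tray -1.6679876634654311 -10.620999811059518 4.00614292448739 [-2.13477067  0.86837282 -0.02756698] 0.023719839488136826
disp tray 0.00034023089991039107 0.02003828168602617
```

View pics/cmp12.png

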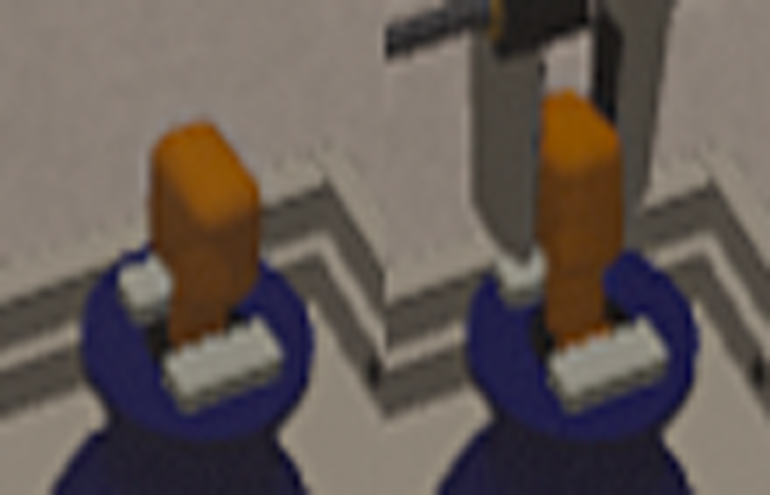

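The left seal half has now moved about (-1.7,-1.7) px, roughly 6 mm. I'll add a little insurance, then check for the end stop.

>>> drive_tool(
  steps=[
    {"tx":0.004,"ty":0,"tz":0,"turn":0,"jaw":0.05},
    {"tx":0.006,"ty":0,"tz":0,"turn":0,"jaw":0.05},
    {"tx":0.006,"ty":0,"tz":0,"turn":0,"jaw":0.05},
  ],
)

```text
t: 13.1
tool_pos: [0.6689, -0.0344, 0.1692]
orientation: [2.473, 1.932, -0.006]
force: [-4.9, -12.7, 3.4]
opening: 0.0239
```

```bash
python3 st.py
```

```text
[ 0.66894679 -0.03438541  0.16919084] F tray -1.6888086312450312 -13.503041682867973 3.356154213703249 [-2.445704    0.95047053 -0.01432161] 0.02386820811264324
disp tray 0.00030251615299489373 0.021416593718653874
```

Force climbed 3 N over the last 1.4 mm, so the left half is near its end stop. I'll return to about upright, open slightly, and recentre on the head before rocking right.

>>> drive_tool(
  steps=[
    {"tx":-0.01,"ty":0,"tz":0,"turn":0,"jaw":0.05},
    {"tx":-0.02,"ty":0,"tz":-0.001,"turn":0,"jaw":0.05},
    {"tx":-0.03,"ty":0,"tz":-0.002,"turn":0,"jaw":0.05},
    {"tx":-0.04,"ty":0,"tz":-0.003,"turn":0,"jaw":0.05},
    {"tx":-0.05,"ty":0,"tz":-0.003,"turn":0,"jaw":0.05},
    {"tx":-0.05,"ty":0,"tz":-0.003,"turn":0,"jaw":0.05},
  ],
)

```text
t: 13.7
tool_pos: [0.6665, -0.0429, 0.17]
orientation: [-2.471, -1.936, -0.006]
force: [2.7, 8.4, 0.8]
opening: 0.0237
```

```bash
python3 st.py; python3 - <<'E'
from h import *
c,d=robot.read_camera("side");cv2.imwrite("pics/s13.png",c)
a=cv2.imread("pics/s3.png")[185:240,350:405]
cv2.imwrite("pics/cmp13.png",cv2.resize(np.hstack([a,c[185:240,350:405]]),None,fx=7,fy=9,interpolation=cv2.INTER_CUBIC))
E
```

```text
[ 0.66650349 -0.0428735   0.17001464] F tray 0.6090505153183323 8.778602234283634 0.7784195271195122 [ 1.76712048 -0.36385179 -0.02833089] 0.023692933217503216
disp tray -2.6640344589869282e-05 0.012589977231269924
```

View pics/cmp13.png

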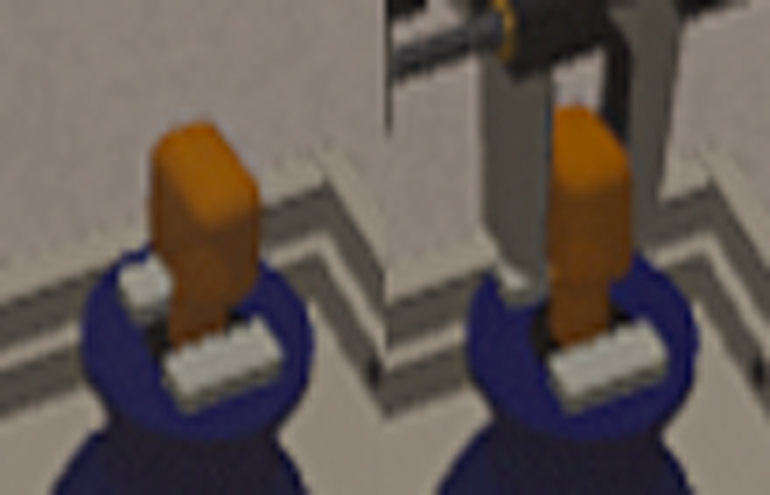

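>>> drive_tool(
  steps=[
    {"tx":0,"ty":0,"tz":0,"turn":0,"jaw":0.45},
    {"tx":0,"ty":0,"tz":0,"turn":0,"jaw":0.45},
    {"tx":0,"ty":0,"tz":0,"turn":0,"jaw":0.45},
    {"tx":0,"ty":0,"tz":0,"turn":0,"jaw":0.45},
  ],
)

```text
t: 14.15
tool_pos: [0.6658, -0.046, 0.1696]
orientation: [2.475, 1.935, -0.0]
force: [-0.3, -0.8, 0.1]
opening: 0.0415
```

```bash
python3 st.py; python3 - <<'E'
from h import *
c,d=robot.read_camera("side");cv2.imwrite("pics/s14.png",c);np.save("s14.npy",d)
a=cv2.imread("pics/s3.png")[185:240,350:405]
cv2.imwrite("pics/cmp14.png",cv2.resize(np.hstack([a,c[185:240,350:405]]),None,fx=7,fy=9,interpolation=cv2.INTER_CUBIC))
for f,i in (("s3.npy","pics/s3.png"),("s14.npy","pics/s14.png")):
    P,C=cloud("side",np.load(f),cv2.imread(i),362,395,192,220);m=(C[:,2]-C[:,0]>55)&(P[:,2]>.199)&(P[:,2]<.215)
    Q=P[m]-[.6635,-.0555,0];print(m.sum(),(Q@ex).mean(),(Q@ey).mean(),Q[:,2].mean(),(Q@ey).min(),(Q@ey).max())
E
```

```text
[ 0.66580943 -0.04597765  0.16955701] F tray -0.08011068049767302 -0.8623315486145199 0.057025686538198186 [-0.07795955  0.11785982  0.01594252] 0.04148710755508798
disp tray 4.660135858637331e-05 0.009410028724666227
121 -0.001957154718648722 -0.004521201643517815 0.20312630025171194 -0.019003610078932483 0.016120813495234455
105 -0.002514074971579149 0.0025486400161489017 0.20322310617780495 -0.012665093193269495 0.022991350463043
```

View pics/cmp14.png

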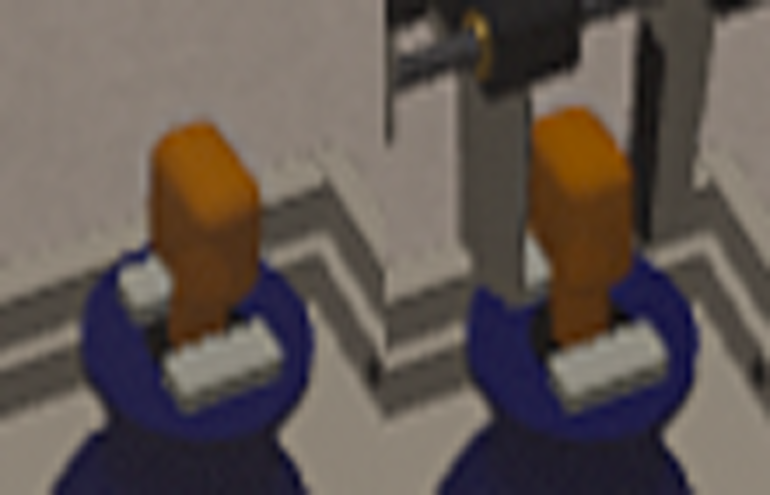

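The released stopper leans about 0.08 rad left, with its head about 5.6 mm left of centre. I'll recentre the jaws by -4 mm, regrip at 20 N, then rock right.

>>> drive_tool(
  steps=[
    {"tx":-0.013,"ty":0,"tz":0,"turn":0,"jaw":0.4},
    {"tx":-0.013,"ty":0,"tz":0,"turn":0,"jaw":0.3},
    {"tx":-0.013,"ty":0,"tz":0,"turn":0,"jaw":0.1},
    {"tx":-0.013,"ty":0,"tz":0,"turn":0,"jaw":0.05},
    {"tx":-0.013,"ty":0,"tz":0,"turn":0,"jaw":0.05},
    {"tx":-0.013,"ty":0,"tz":0,"turn":0,"jaw":0.05},
    {"tx":-0.013,"ty":0,"tz":0,"turn":0,"jaw":0.05},
  ],
  force=20,
)

```text
t: 14.9
tool_pos: [0.6649, -0.0497, 0.1696]
orientation: [2.475, 1.935, -0.0]
force: [-1.2, -1.2, -0.3]
opening: 0.0238
```

>>> drive_tool(
  steps=[
    {"tx":-0.007,"ty":0,"tz":0,"turn":0,"jaw":0.05},
    {"tx":-0.014,"ty":0,"tz":0,"turn":0,"jaw":0.05},
    {"tx":-0.021,"ty":0,"tz":0,"turn":0,"jaw":0.05},
    {"tx":-0.028,"ty":0,"tz":0.0,"turn":0,"jaw":0.05},
    {"tx":-0.035,"ty":0,"tz":0,"turn":0,"jaw":0.05},
    {"tx":-0.042,"ty":0,"tz":0.001,"turn":0,"jaw":0.05},
    {"tx":-0.042,"ty":0,"tz":0.001,"turn":0,"jaw":0.05},
  ],
)

```text
t: 15.6
tool_pos: [0.6621, -0.061, 0.1697]
orientation: [-2.474, -1.935, -0.002]
force: [1.5, 7.0, 1.8]
opening: 0.0241
```

```bash
python3 st.py; cat > cmp.py <<'E'
import sys
from h import *
n=sys.argv[1]
c,d=robot.read_camera("side");cv2.imwrite(f"pics/s{n}.png",c);np.save(f"s{n}.npy",d)
a=cv2.imread("pics/s3.png")[185:240,350:405]
cv2.imwrite(f"pics/cmp{n}.png",cv2.resize(np.hstack([a,c[185:240,350:405]]),None,fx=7,fy=9,interpolation=cv2.INTER_CUBIC))
E
python3 cmp.py 15
```

```text
[ 0.66212248 -0.06101941  0.16971616] F tray -0.2766057042269896 7.171328985225416 1.7723905096421155 [ 1.27310072 -0.11765821  0.00866546] 0.024105471100973008
disp tray 8.725766479841759e-05 -0.006076955328728992
```

View pics/cmp15.png

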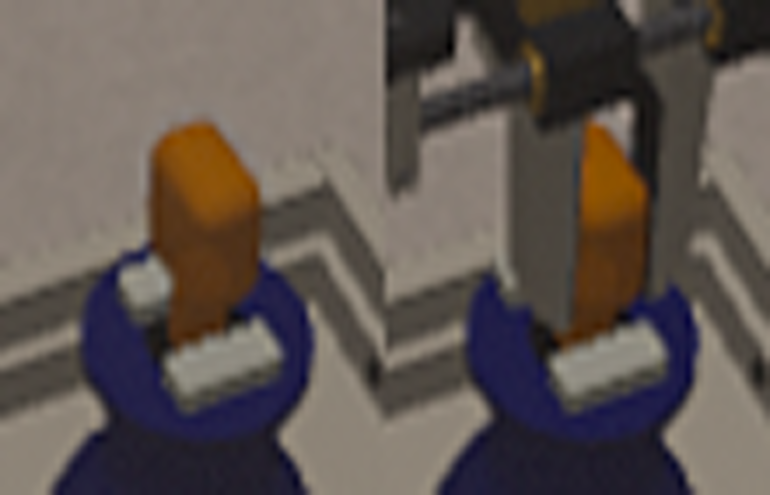

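Now upright to slightly right, with the right half still in. Continuing right.

>>> drive_tool(
  steps=[
    {"tx":-0.007,"ty":0,"tz":0,"turn":0,"jaw":0.05},
    {"tx":-0.014,"ty":0,"tz":0.001,"turn":0,"jaw":0.05},
    {"tx":-0.021,"ty":0,"tz":0.001,"turn":0,"jaw":0.05},
    {"tx":-0.028,"ty":0,"tz":0.002,"turn":0,"jaw":0.05},
    {"tx":-0.028,"ty":0,"tz":0.002,"turn":0,"jaw":0.05},
  ],
  force=25,
)

```text
t: 16.15
tool_pos: [0.6603, -0.0686, 0.1695]
orientation: [-2.474, -1.935, -0.004]
force: [-0.1, 9.4, 4.3]
opening: 0.0243
```

```bash
python3 st.py; python3 cmp.py 16
```

```text
[ 0.66027755 -0.06857699  0.16951371] F tray -2.3527828080342945 9.097958883691168 4.268926292768962 [ 1.7216179  -0.10346526  0.01414026] 0.02425431083760388
disp tray 0.00011499907671400338 -0.013856415453870185
```

View pics/cmp16.png

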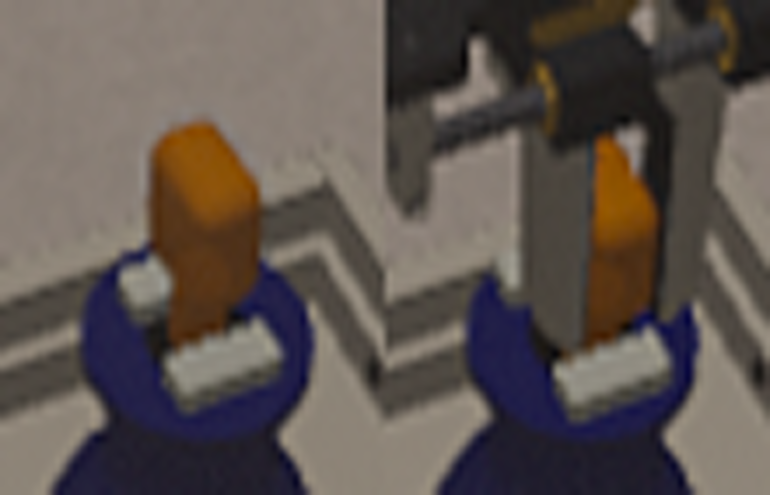

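>>> drive_tool(
  steps=[
    {"tx":-0.006,"ty":0,"tz":0,"turn":0,"jaw":0.05},
    {"tx":-0.012,"ty":0,"tz":0.001,"turn":0,"jaw":0.05},
    {"tx":-0.014,"ty":0,"tz":0.001,"turn":0,"jaw":0.05},
    {"tx":-0.014,"ty":0,"tz":0.001,"turn":0,"jaw":0.05},
  ],
  force=30,
)

```text
t: 16.6
tool_pos: [0.6594, -0.0721, 0.1691]
orientation: [-2.473, -1.936, -0.004]
force: [1.7, 10.1, 3.1]
opening: 0.0237
```

```bash
python3 st.py; python3 cmp.py 17
```

```text
[ 0.65939689 -0.07210877  0.16913538] F tray -0.7708927393839401 10.228350069678442 3.108300755483679 [ 2.11500512 -0.33955916  0.0253467 ] 0.0237186830753916
disp tray 0.00011001309405586068 -0.017496333896510032
```

View pics/cmp17.png

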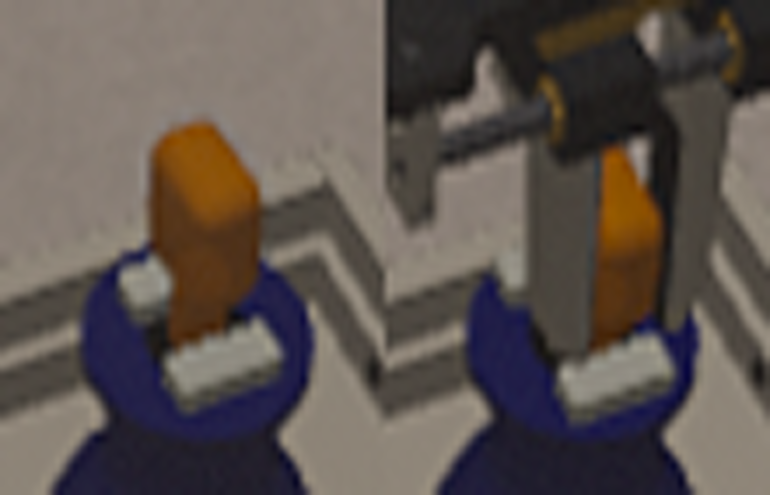

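>>> drive_tool(
  steps=[
    {"tx":-0.004,"ty":0,"tz":0,"turn":0,"jaw":0.05},
    {"tx":-0.008,"ty":0,"tz":0,"turn":0,"jaw":0.05},
    {"tx":-0.01,"ty":0,"tz":0,"turn":0,"jaw":0.05},
    {"tx":-0.01,"ty":0,"tz":0,"turn":0,"jaw":0.05},
  ],
)

```text
t: 17.05
tool_pos: [0.6587, -0.075, 0.169]
orientation: [-2.473, -1.936, -0.005]
force: [3.0, 11.1, 3.7]
opening: 0.024
```

```bash
python3 st.py; python3 cmp.py 18; python3 - <<'E'
from h import *
# seal motion via template matching, side view, right seal
a=cv2.imread("pics/s3.png");T=a[219:233,373:393]
T4=cv2.resize(T,None,fx=8,fy=8,interpolation=cv2.INTER_CUBIC)
for n in (15,16,17,18):
    b=cv2.imread(f"pics/s{n}.png")[212:242,366:402];b4=cv2.resize(b,None,fx=8,fy=8,interpolation=cv2.INTER_CUBIC)
    r=cv2.matchTemplate(b4,T4,cv2.TM_CCOEFF_NORMED);_,v,_,l=cv2.minMaxLoc(r);print(n,v,l[0]/8-7,l[1]/8-7)
M=np.array([.6635,-.0555,.154])
print((proj("side",M-.026*ey)-proj("side",M-.02*ey))/6,"px/mm")
E
```

```text
[ 0.65869653 -0.07495445  0.16898041] F tray 0.20732895070025434 11.469246065172786 3.65865450805111 [ 2.20025212 -0.37365654  0.0439091 ] 0.023951995462208796
disp tray 0.00011494682290077201 -0.020426925955604046
15 0.9874162673950195 0.0 0.125
16 0.936214804649353 0.375 1.0
17 0.8878241777420044 0.625 1.375
18 0.8522730469703674 0.75 1.75
[0.21562068 0.29636257] px/mm
```

View pics/cmp18.png

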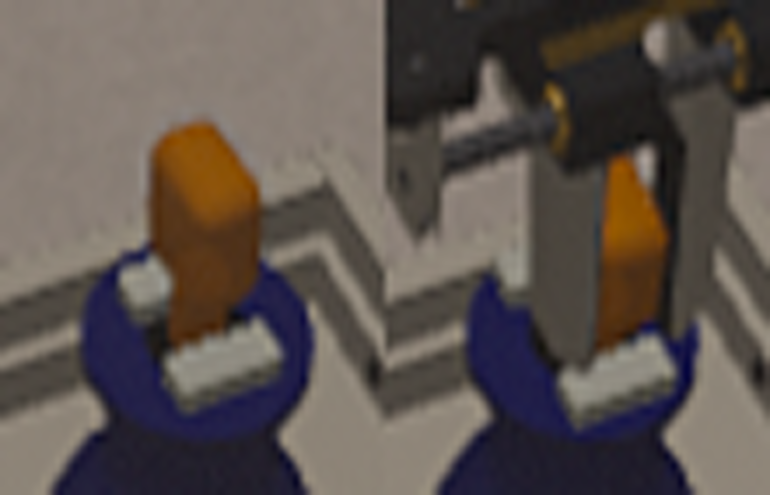

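The right half is back about 5.6 mm by template match (0.75,1.75 px), and the left about 6 mm. Next: return to upright, release so the stopper settles on its foot, and regrip centred.

>>> drive_tool(
  steps=[
    {"tx":0.01,"ty":0,"tz":0,"turn":0,"jaw":0.05},
    {"tx":0.02,"ty":0,"tz":-0.001,"turn":0,"jaw":0.05},
    {"tx":0.03,"ty":0,"tz":-0.002,"turn":0,"jaw":0.05},
    {"tx":0.04,"ty":0,"tz":-0.003,"turn":0,"jaw":0.05},
    {"tx":0.05,"ty":0,"tz":-0.003,"turn":0,"jaw":0.05},
    {"tx":0.058,"ty":0,"tz":-0.003,"turn":0,"jaw":0.05},
    {"tx":0.058,"ty":0,"tz":-0.003,"turn":0,"jaw":0.05},
  ],
  force=12,
)

```text
t: 17.8
tool_pos: [0.6625, -0.0598, 0.1694]
orientation: [2.475, 1.935, 0.0]
force: [0.2, -0.9, -0.4]
opening: 0.0236
```

```bash
python3 st.py; python3 cmp.py 19
```

```text
[ 0.66245787 -0.05984323  0.16938368] F tray 0.4283816063323925 -0.8201949795641847 -0.3617833202193549 [-0.50955628  0.13199566 -0.02530861] 0.02364400741923912
disp tray 0.0001297814993082452 -0.004854632199713181
```

View pics/cmp19.png

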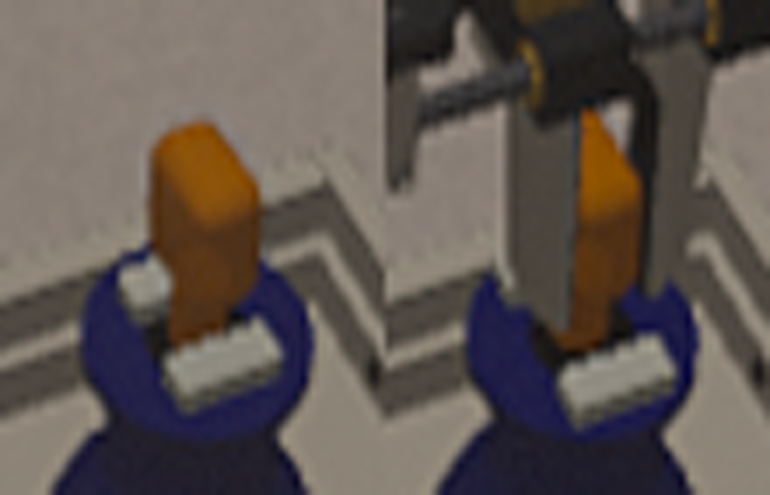

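>>> drive_tool(
  steps=[
    {"tx":0,"ty":0,"tz":0,"turn":0,"jaw":0.6},
    {"tx":0,"ty":0,"tz":0,"turn":0,"jaw":0.6},
    {"tx":0,"ty":0,"tz":0,"turn":0,"jaw":0.6},
    {"tx":0,"ty":0,"tz":0,"turn":0,"jaw":0.6},
    {"tx":0,"ty":0,"tz":0,"turn":0,"jaw":0.6},
    {"tx":0,"ty":0,"tz":0,"turn":0,"jaw":0.6},
  ],
)

```text
t: 18.45
tool_pos: [0.6623, -0.06, 0.1693]
orientation: [-2.475, -1.935, -0.0]
force: [0.4, -0.0, 0.1]
opening: 0.0557
```

```bash
python3 st.py; python3 cmp.py 20; python3 - <<'E'
from h import *
for f,i in (("s3.npy","pics/s3.png"),("s14.npy","pics/s14.png"),("s20.npy","pics/s20.png")):
    P,C=cloud("side",np.load(f),cv2.imread(i),362,398,192,222);m=(C[:,2]-C[:,0]>55)&(P[:,2]>.199)&(P[:,2]<.215)
    Q=P[m]-[.6635,-.0555,0];print(m.sum(),(Q@ex).mean(),(Q@ey).mean(),Q[:,2].mean(),(Q@ey).min(),(Q@ey).max())
E
```

```text
[ 0.66231484 -0.0600169   0.169297  ] F tray 0.35924659989902313 0.043553302671171856 0.08282541553814703 [-0.05678018  0.07319965  0.00579109] 0.055745517903792424
disp tray 3.273824006781127e-05 -0.005057612974510743
121 -0.001957154718648722 -0.004521201643517815 0.20312630025171194 -0.019003610078932483 0.016120813495234455
105 -0.002514074971579149 0.0025486400161489017 0.20322310617780495 -0.012665093193269495 0.022991350463043
121 -0.002506047929735939 -0.0030308734656967007 0.2031787829064457 -0.017978056561783928 0.0159368539272918
```

View pics/cmp20.png

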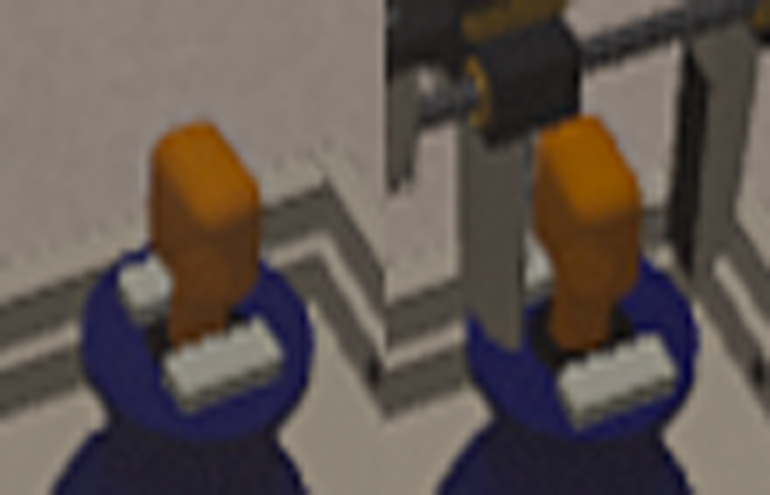

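The stopper now stands upright on its own, with the right half well back. Regrip centred and lift gently.

>>> drive_tool(
  steps=[
    {"tx":0.016,"ty":0,"tz":0,"turn":0,"jaw":0.5},
    {"tx":0.016,"ty":0,"tz":0,"turn":0,"jaw":0.4},
    {"tx":0.016,"ty":0,"tz":0,"turn":0,"jaw":0.3},
    {"tx":0.016,"ty":0,"tz":0,"turn":0,"jaw":0.2},
    {"tx":0.016,"ty":0,"tz":0,"turn":0,"jaw":0.1},
    {"tx":0.016,"ty":0,"tz":0,"turn":0,"jaw":0.05},
    {"tx":0.016,"ty":0,"tz":0,"turn":0,"jaw":0.05},
    {"tx":0.016,"ty":0,"tz":0,"turn":0,"jaw":0.05},
    {"tx":0.016,"ty":0,"tz":0,"turn":0,"jaw":0.05},
    {"tx":0.016,"ty":0,"tz":0,"turn":0,"jaw":0.05},
  ],
  force=30,
)

```text
t: 19.5
tool_pos: [0.6635, -0.0554, 0.1693]
orientation: [-2.475, -1.935, 0.0]
force: [-0.1, -0.6, 0.5]
opening: 0.0238
```

>>> drive_tool(
  steps=[
    {"tx":0,"ty":0,"tz":-0.008,"turn":0,"jaw":0.05},
    {"tx":0,"ty":0,"tz":-0.016,"turn":0,"jaw":0.05},
    {"tx":0,"ty":0,"tz":-0.024,"turn":0,"jaw":0.05},
    {"tx":0,"ty":0,"tz":-0.024,"turn":0,"jaw":0.05},
  ],
)

```text
t: 19.9
tool_pos: [0.6637, -0.0554, 0.1771]
orientation: [2.475, 1.934, 0.001]
force: [0.6, -0.8, -1.6]
opening: 0.0241
```

>>> drive_tool(
  steps=[
    {"tx":0,"ty":0,"tz":-0.008,"turn":0,"jaw":0.05},
    {"tx":0,"ty":0,"tz":-0.016,"turn":0,"jaw":0.05},
    {"tx":0,"ty":0,"tz":-0.024,"turn":0,"jaw":0.05},
    {"tx":0,"ty":0,"tz":-0.024,"turn":0,"jaw":0.05},
  ],
)

```text
t: 20.3
tool_pos: [0.6638, -0.0554, 0.1843]
orientation: [2.475, 1.934, 0.001]
force: [-0.1, -0.7, -1.4]
opening: 0.0236
```

```bash
python3 st.py; python3 cmp.py 21
```

```text
[ 0.66376019 -0.05539072  0.18434992] F tray 0.0281559616081617 -0.6742182935642032 -1.4045228680040613 [-0.03719425  0.06868994  0.01948789] 0.023597606059225097
disp tray 0.0003224956336377473 -0.00021957249931737916
```

View pics/cmp21.png

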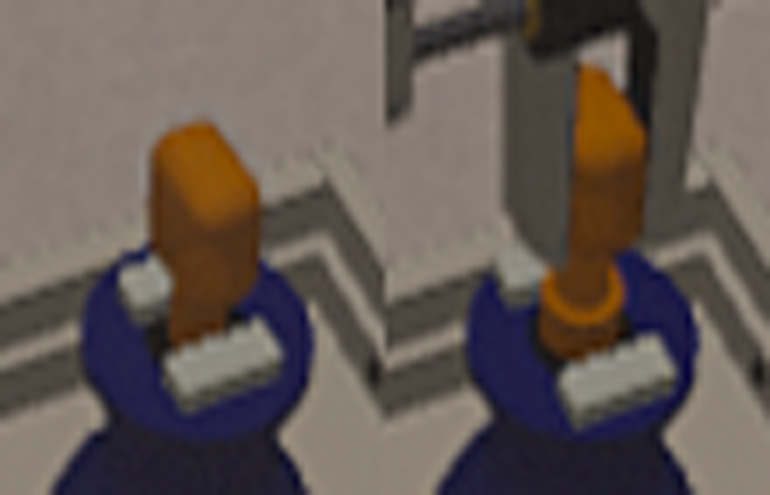

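The plug has passed both seal halves, and the load is only the stopper's weight (about 1.4 N). Lifting to about 20 mm clear.

>>> drive_tool(
  steps=[
    {"tx":0,"ty":0,"tz":-0.015,"turn":0,"jaw":0.05},
    {"tx":0,"ty":0,"tz":-0.03,"turn":0,"jaw":0.05},
    {"tx":0,"ty":0,"tz":-0.05,"turn":0,"jaw":0.05},
    {"tx":0,"ty":0,"tz":-0.07,"turn":0,"jaw":0.05},
    {"tx":0,"ty":0,"tz":-0.09,"turn":0,"jaw":0.05},
    {"tx":0,"ty":0,"tz":-0.11,"turn":0,"jaw":0.05},
    {"tx":0,"ty":0,"tz":-0.122,"turn":0,"jaw":0.05},
    {"tx":0,"ty":0,"tz":-0.122,"turn":0,"jaw":0.05},
    {"tx":0,"ty":0,"tz":-0.122,"turn":0,"jaw":0.05},
  ],
)

```text
t: 21.25
tool_pos: [0.6634, -0.0554, 0.2202]
orientation: [-2.475, -1.935, 0.0]
force: [-0.1, -0.1, -2.5]
opening: 0.0232
```

```bash
python3 st.py; python3 - <<'E'
from h import *
c,d=robot.read_camera("side");cv2.imwrite("pics/s22.png",c);np.save("s22.npy",d);crop(c,345,165,60,75,10,"pics/s22c.png")
t,_=robot.read_camera("top");cv2.imwrite("pics/t22.png",t)
# template for left seal
a=cv2.imread("pics/s3.png");up=lambda x:cv2.resize(x,None,fx=8,fy=8,interpolation=cv2.INTER_CUBIC)
T4=up(a[213:221,364:372])
r=cv2.matchTemplate(up(c[205:227,357:379]),T4,cv2.TM_CCOEFF_NORMED);_,v,_,l=cv2.minMaxLoc(r);print("left",v,l[0]/8-7,l[1]/8-8)
T4=up(a[219:233,373:393]);r=cv2.matchTemplate(up(c[212:242,366:402]),T4,cv2.TM_CCOEFF_NORMED);_,v,_,l=cv2.minMaxLoc(r);print("right",v,l[0]/8-7,l[1]/8-7)
M=np.array([.6635,-.0555,.150]); 
for dz in (.015,.02,.025): print(dz,"foot",proj("side",M+[0,0,dz]),"head",proj("side",M+[0,0,dz+.07]))
E
```

```text
[ 0.66343133 -0.05535179  0.22020811] F tray -0.08098389695532991 -0.1626492252748627 -2.4606269282140327 [-0.04339946  0.06004287  0.04228945] 0.023222579255113028
disp tray -6.065947505834737e-06 -0.00026091952226294207
left 0.7092554569244385 -0.875 -1.5
right 0.8768375515937805 0.625 1.75
0.015 foot [377.73054769 216.31766234] head [379.92198605 190.69663266]
0.02 foot [377.88005336 214.56972855] head [380.08703561 188.76696868]
0.025 foot [378.03059496 212.80968324] head [380.25328711 186.82325238]
```

View pics/s22c.png

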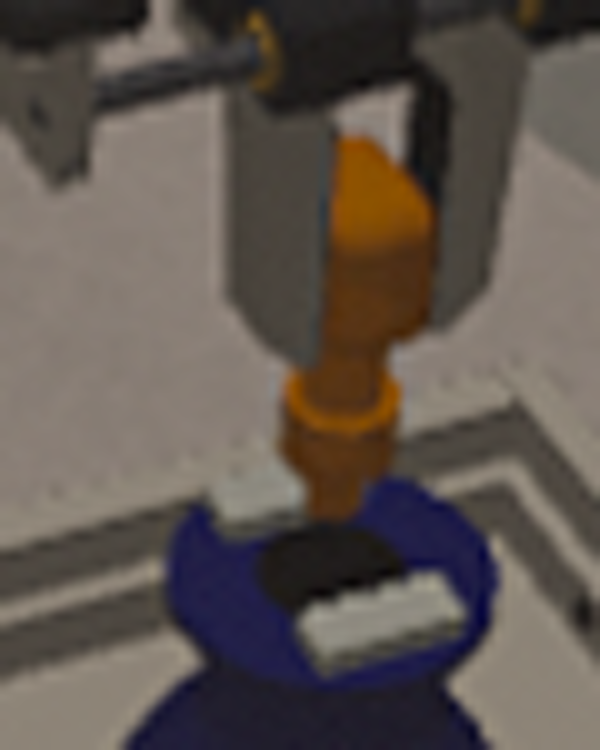

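View pics/s22.png

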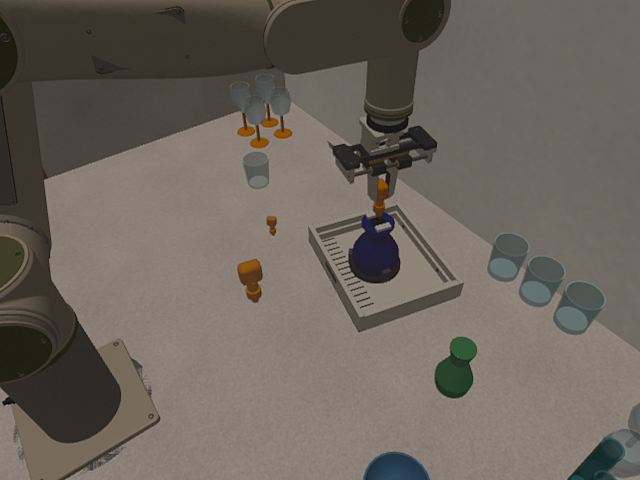

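View pics/t22.png

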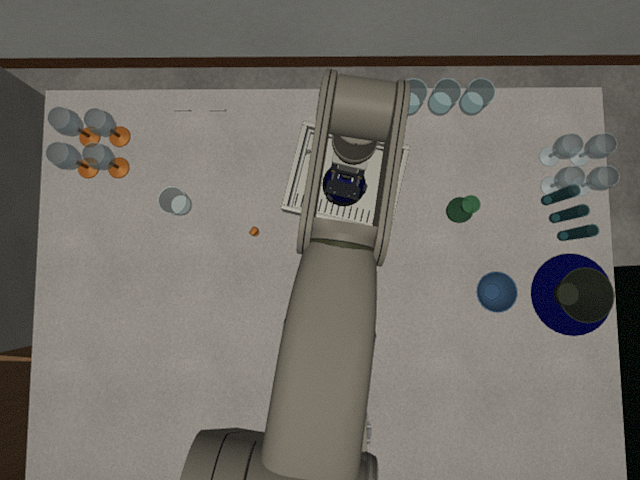

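The foot hangs about 18 mm above the lip and centred over the mouth at about (378,216). Seen from the side, the stopper is upright and both seal halves are back about 5–6 mm. The tray is shut, and the other glassware sits where it did at the start. Handing in.

```bash
python3 - <<'E'
from plant import robot
print(robot.close_job())
E
```

```text
the job is handed in; nothing more can be done
None
```

The job is handed in at about 21 s, with the stopper out, held upright over the mouth, and the tray home.

- **Tray:** I pushed it home with the shut fingers. The force peaked at about 17 N, dropped to about 1 N as the detent was passed, then rose to about 30 N with no further movement at the stop. Later pictures still show it shut against the rails.
- **Rocking:** I rocked the stopper left, then right. The pads slipped several millimetres sideways on the head both times, so I raised the grip and regripped centred after each side.
- **Seals:** By image matching, the left half is back about 5–6 mm and the right half 5.6–5.9 mm, past the 4 mm needed. The left match was weak (score 0.71), but the straight pull met only the stopper's weight, about 1–2.5 N.
- **Final pose:** The stopper looks upright in the side view. Its foot is centred over the mouth, about 18 mm above the lip. The grip is 30 N.
- **Other glassware:** The tumbler, vase, bowl and small spare stopper are unmoved in both views. The large spare stopper was hidden under the arm from above, but it stands where it did in the side view.
- **Refused call:** One move was refused because keys were missing, so nothing moved then.
- **Camera disagreement:** The two cameras disagreed by about 4 mm on the head's position, so I used their average.

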